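Load the drying chamber and set its vents to half

ROBOT

A 6-joint arm with a two-finger parallel gripper is mounted at the origin on the work surface. World frame = base frame: x ahead of the robot, y to its left, z up, the work surface at z = 0. Lengths are in m, angles in rad, forces in N, time in s.
With the tool pointing down it reaches from about 0.3 to 0.875 m from the base axis. Payload 6.4 kg.
Tool frame: the origin (TCP) lies midway between the tips of the shut fingers; the grasp point (between the pads) lies 19 mm behind it; z points along the fingers, y is the direction in which the jaws open and shut (so a half turn about z gives the same grasp; the last joint's range is limited). The gripper opens to 85 mm and grips with 20 to 120 N. Pads are 22 mm wide; open, the fingers measure 114 mm over their backs; the gripper's body (76 mm by 85 mm) begins 54 mm behind the grasp point. The pads swing forward as they close: fully open they stand 13 mm farther back than shut.
Start: joints at [0.95, 0.181, 1.607, -0, 1.354, -0.206], TCP at [0.232, 0.526, 0.231] pointing down, gripper open.
Joint ranges: [-2.99, 2.99], [-0.89, 2.07], [0.3, 2.58], [-1.14, 4.28], [0, 2.63], [-3.12, 3.12]. Speed limits (rad/s): [2.57, 2.57, 3.01, 3.14, 3.14, 3.14].

INTERFACE

Orientations are given as a unit quaternion [w, x, y, z].
In Python, from bench import ctrl gives the robot as it stands.
- The arm moves only by the tool apply_moves, never from a script. Its argument "plan" is a list of rows, each an object with "translation": the shift along the tool's x, y, z in m, a list of three; "angular": the turn, a rotation vector about the tool's x, y, z in rad, a list of three; "hand": the finger opening in m, from 0 to 0.0854. In form: [{"translation": [x, y, z], "angular": [rx, ry, rz], "hand": hand}, ...]. A call has 1 to 10 rows; each row shifts and turns the commanded pose from where the row before left it, along the tool's axes as they then stand; what a row does not reach is not made up. A row lasts 1/8 s, in which the tool goes at most 62.5 mm and 10.7 degrees, less where a joint would pass 70% of its speed; a pose out of reach is approached as far as the arm can. A call with a gripper value outside its range is refused whole. The fingers move at their own pace and stop on an object; the grip force is fixed at half the most. Time passes only in rows, so rows that do not move let the fingers close. It gives the time, the measured TCP pose, the force and the opening at its end, in the units of the state.
- ctrl.get_obs(): the state, without advancing time (a new reading comes with each control period).
- ctrl.camera(name): name is "side" or "top" or "wrist"; returns a dict with "img" (420x560x3 uint8, red, green, blue), "K" (3x3 intrinsics, pixels), "k1" (the pictures are not rectified: a ray, as slopes to the right and down, at radius r is drawn at 1 + k1 r^2 times it, then the intrinsics apply), "eye" and "orientation" of the camera in the world. Camera axes: x right, y up, looking along -z (the intrinsics and any distortion apply to the point x, -y, -z); pixel columns grow to the right and rows downward; lengths in m; the calibration is good to about 2 mm. A picture is of the moment at which its call begins. There is no depth.
- ctrl.hand_in(): hands the job in, once; it reports no verdict.
The state is a dict: "time_s": time; "q": joint angles; "dq": joint speeds; "joint_efforts": joint torques, N m; "eef_pos": TCP position; "eef_rot": TCP orientation; "wrist_force": force on the tool from outside, world axes, zero at the start; "torque": the same for the moment, N m; "opening": opening from 0.0 (shut) to 1.0 (fully open).
Only numpy, scipy, OpenCV 4.12 (cv2) and the standard library are available. Lean on these libraries where they do the work, as an engineer would, in place of code of your own. Each camera call takes 0.05 s, during which the arm holds its last target.

TASK

Take the blue lid off the drying chamber (the black rubber mat is a free place to lay it), stand every sample tin from the tray upright inside the chamber, then put the lid back on so that it lies flat on the rim. Set both vent rods on the chamber's front to their middle click position, let go of everything, and leave the flask, the reagent bottle and the bowl undisturbed.

Things in the scene. Friction and masses are not known exactly. Their poses are not given: they have to be found in the camera images.
- mouth (a point): Centre of the square opening of the drying chamber, at rim height. The chamber is a white open-topped box with a blue front panel, fixed to the bench: outside 186 x 186 mm, 95 mm high; inside 170 x 170 mm; walls 8 mm. Axes: z up, x from the front panel to the back of the chamber, y to its left as the robot sees it.
- floor (a point): Centre of the chamber's inner floor, 73 mm below the rim and 22 mm above the bench. Four tins fit on it, two by two, 80 mm apart. Axes as the mouth's.
- vent_left_knob (a point): Centre of the black knob on the left (+y) vent rod: a cylinder 26 mm in diameter, 18 mm long, its axis along the chamber's x, 55 mm above the bench, 50 mm left of the chamber's middle. Its centre is 55 mm in front of the front face with the rod fully in, 75 mm at the middle click, 95 mm fully out. The rod is 10 mm thick. Can be gripped from above across its sides. Axes as the chamber's.
- vent_right_knob (a point): Centre of the black knob on the right vent rod, 50 mm right (-y) of the chamber's middle; otherwise as the left one.
- vent_left (a joint): Travel of the left vent rod in m: 0 pushed fully in, 0.040 pulled fully out (along -x of the chamber). Three clicks, at 0, 0.020 (middle) and 0.040: a spring draws it to a click from within about 9 mm; about 8 N takes it over. Behind the knob the rod is steel, then 20 mm green, then 20 mm red: at the middle click green shows and no red; fully out, red too. Starts fully in.
- vent_right (a joint): Travel of the right vent rod; same scale, clicks and paint as the left one. Starts fully out.
- lid_center (a point): Centre of the loose chamber lid (0.3 to 0.55 kg), half-way up its 58 mm height. A blue plate 190 x 190 x 8 mm, its underside 19 mm below this point, with a black lip 156 x 156 x 10 mm under it that goes into the opening with 7 mm to spare each side (any quarter turn). On the chamber this point is 19 mm above the rim. z is up. It starts on the chamber.
- lid_handle (a point): Middle of the lid's steel bar handle, 22 mm above the lid's centre. The bar runs along this point's x axis, 110 mm long, 14 x 14 mm in section, with 26 mm free under it between two end posts.
- tin0_center (a point): Centre (half-way up) of a lidded metal sample tin, 58 mm high over all: an aluminium body 60 mm in diameter and 30 mm high with a brass band, and on top in the middle a black plastic knob 22 mm in diameter and 28 mm high, to be gripped across from above. 0.1 to 0.25 kg. Axes: z up when upright. Starts upright on the tray. May be absent.
- tin1_center (a point): Another sample tin, as tin0. May be absent.
- tin2_center (a point): Another sample tin, as tin0. May be absent.
- tin3_center (a point): Another sample tin, as tin0. May be absent.
- tray: Thin steel tray plate, 200 x 200 x 4 mm, fixed on the bench beside the chamber; origin at the centre of its underside. The tins start on it.
- mat: Black rubber mat, 200 x 200 x 3 mm, fixed flat on the bench on the other side of the chamber from the tray, free to lay the lid on; origin at the centre of its underside.
- flask: Bystander: green glass conical flask, 90 mm wide, 134 mm high; origin at the centre of its foot.
- reagent: Bystander: amber reagent bottle, 70 mm wide, 150 mm high; origin at the centre of its foot.
- dish: Bystander: white porcelain bowl, 90 mm wide, 30 mm high; origin at the centre of its foot.
Things that resemble listed ones, but are neither listed nor needed, are in the scene too. What is shaped like the part that bears tin3_center but green or orange is not meant.

How it is judged:
By the outcome, as a careful person would: the job done as asked, in the order asked, and still so for the second after the job is handed in, with the robot touching nothing.
Of tin0, tin1, tin2, tin3 only 2 to 4 are there at a start; the rules pass over those that are not, and their reading is None.
At some moment in a run one of tin0, tin1, tin2, tin3 may be knocked a few centimetres aside while the robot is not near it.
Once in a run the grip may slacken for a moment while it holds something.
It also fails if it takes over 210 s, if anything falls off the work surface, if the arm or the gripper's body presses on something with over 40 N, if the wrist force passes 120 N, or if a joint passes its speed limit or range.

## Working session

There is one attempt and no reset: what is moved stays moved. The work goes in short steps, Python scripts to look and compute and a tool call to move; the robot and the scene stay as the last step left them, time stands still between calls to the robot, and variables do not carry over. Pictures are saved under pics/ and viewed, and the job is handed in when it is done.

Besides the shell and the picture viewer there is one more tool, called after "Call:" by a JSON object that holds its "op" and its "data". apply_moves: Moves the arm, as the interface text tells. Its arguments: {"type":"object","properties":{"plan":{"type":"array","items":{"type":"object","properties":{"translation":{"type":"array","items":{"type":"number"}},"angular":{"type":"array","items":{"type":"number"}},"hand":{"type":"number"}}}}},"required":["plan"]}

```bash
ls; mkdir -p pics; python3 - <<'E'
from bench import ctrl
import cv2
print(ctrl.get_obs())
for n in ("top","side","wrist"):
    c=ctrl.camera(n); cv2.imwrite(f"pics/{n}0.png",c["img"][:,:,::-1]); print(n,c["K"],c["k1"],c["eye"],c["orientation"])
E
```

```text
pics
{'time_s': 0.0, 'q': array([ 9.49700057e-01,  1.81551231e-01,  1.60798582e+00,  1.33332142e-05,
        1.35376209e+00, -2.06258836e-01]), 'dq': array([ 0.00047354, -0.00056188, -0.00052429, -0.00151485,  0.00053398,
       -0.00084812]), 'joint_efforts': array([ 5.23696835e-04, -4.44870758e+01, -3.51337409e+01, -1.99288561e-04,
        9.14837321e-03,  9.59395635e-06]), 'eef_pos': array([0.23139225, 0.52580786, 0.23038913]), 'eef_rot': array([-3.48946375e-04,  2.05935969e-01,  9.78565097e-01, -7.78655147e-04]), 'wrist_force': array([ 0.02596454, -0.1020833 ,  0.66840647]), 'torque': array([ 0.05402242, -0.00200863,  0.06483751]), 'opening': 0.999603335233796}
top [[416.99803731   0.         280.41320115]
 [  0.         416.99803731 212.52694748]
 [  0.           0.           1.        ]] -0.07198331990107476 [0.46962508 0.02663595 1.20963392] [ 0.70672918  0.03515069 -0.04132548 -0.70540095]
side [[523.74251654   0.         283.71474358]
 [  0.         523.74251654 216.90681379]
 [  0.           0.           1.        ]] -0.11226225069451827 [ 0.37090799 -1.1738129   0.79238851] [ 0.86413134  0.4939805  -0.05185693 -0.08106263]
wrist [[342.55948333   0.         285.7418725 ]
 [  0.         342.55948333 212.5184349 ]
 [  0.           0.           1.        ]] -0.011322854417225948 [0.15376173 0.56078563 0.37347979] [ 0.82572427 -0.13898457 -0.0899284   0.53923612]
```

View pics/top0.png

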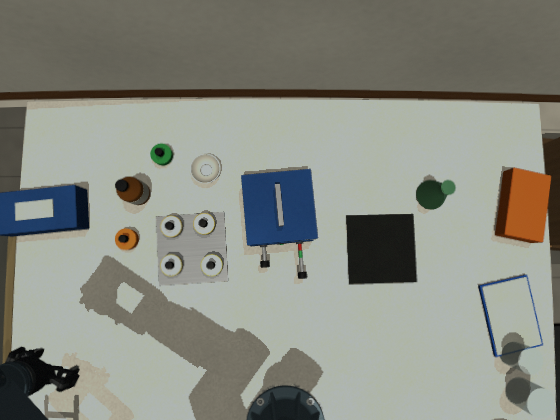

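View pics/side0.png

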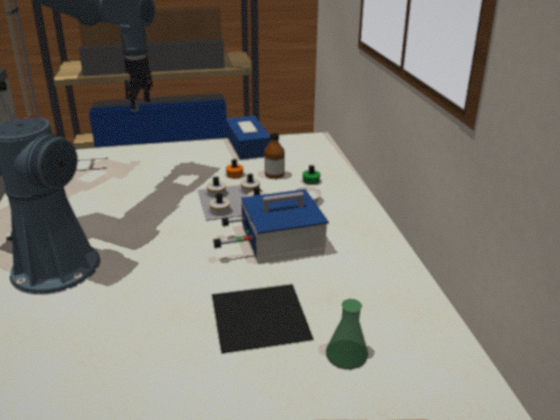

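View pics/wrist0.png

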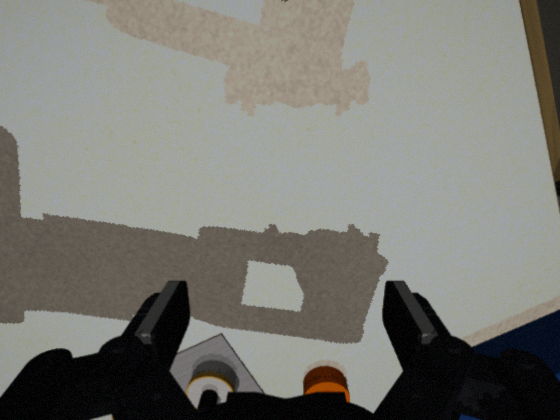

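The top view shows the lid at about (279,207) with its handle along image vertical, four white tins on the tray at about (171,226), (205,223), (171,264) and (211,264), the mat at (381,249), and vent knobs at (265,263) and (302,273). Next I'll measure all of these.

```bash
cat > h.py <<'E'
import numpy as np, cv2
from scipy.spatial.transform import Rotation as R
from bench import ctrl
def rot(q): return R.from_quat([q[1],q[2],q[3],q[0]])
def ray(c,uv):
    uv=np.array(uv,float).reshape(-1,1,2)
    p=cv2.undistortPoints(uv,c["K"],np.array([c["k1"],0,0,0,0.]))[:,0]
    d=np.c_[p[:,0],-p[:,1],-np.ones(len(p))]
    return rot(c["orientation"]).apply(d)
def plane(c,uv,z):
    d=ray(c,uv); e=np.array(c["eye"]); t=(z-e[2])/d[:,2]
    return e+d*t[:,None]
def proj(c,P):
    P=np.atleast_2d(P); q=rot(c["orientation"]).inv().apply(P-np.array(c["eye"]))
    x=q[:,0]/-q[:,2]; y=-q[:,1]/-q[:,2]; f=1+c["k1"]*(x*x+y*y)
    return np.c_[x*f*c["K"][0,0]+c["K"][0,2],y*f*c["K"][1,1]+c["K"][1,2]]
def tri(c1,u1,c2,u2):
    d1=ray(c1,u1)[0];d2=ray(c2,u2)[0];e1=np.array(c1["eye"]);e2=np.array(c2["eye"])
    A=np.c_[d1,-d2];s=np.linalg.lstsq(A,e2-e1,rcond=None)[0]
    a=e1+d1*s[0];b=e2+d2*s[1];return (a+b)/2,np.linalg.norm(a-b)
def save(c,name,box=None,k=1):
    im=c["img"][:,:,::-1]
    if box: im=im[box[1]:box[3],box[0]:box[2]]
    cv2.imwrite(f"pics/{name}.png",cv2.resize(im,None,fx=k,fy=k,interpolation=cv2.INTER_CUBIC))
def blobs(mask,box,amin=10,amax=1e9):
    m=np.zeros(mask.shape,np.uint8);x0,y0,x1,y1=box
    m[y0:y1,x0:x1]=mask[y0:y1,x0:x1]
    n,l,s,ce=cv2.connectedComponentsWithStats(m)
    return [(ce[i],s[i],l==i) for i in range(1,n) if amin<=s[i][4]<=amax]
def hsv(c): return cv2.cvtColor(c["img"],cv2.COLOR_RGB2HSV)
def tins(c,box=(150,205,232,290),z=0.062):
    dark=(c["img"].max(2)<60).astype(np.uint8)
    out=[]
    for ce,s,_ in blobs(dark,box,15,150):
        out.append((ce.round(1),s[4],plane(c,ce,z)[0].round(4)))
    return out
def state():
    o=ctrl.get_obs(); M=rot(o["eef_rot"]).as_matrix()
    print("t",round(o["time_s"],2),"pos",o["eef_pos"].round(4),"xax",M[:,0].round(3),"z",M[:,2].round(3),"F",o["wrist_force"].round(1),"op",round(o["opening"],3),"q",o["q"].round(2))
    return o
def mv(target,yaw=None,pos=None):
    """needed tool-frame shift from measured (or pos) to world target; yaw = world angle of tool x wanted"""
    o=ctrl.get_obs(); M=rot(o["eef_rot"]).as_matrix()
    p=o["eef_pos"]; d=M.T@(np.array(target)-p)
    print("tool shift",d.round(4))
E
python3 - <<'E'
from h import *
c=ctrl.camera("top"); H=hsv(c)
save(c,"top_crop",(140,130,430,310),2.7)
blue=((H[...,0]>100)&(H[...,0]<125)&(H[...,1]>120)&(H[...,2]>60)).astype(np.uint8)
for ce,s,m in blobs(blue,(235,160,325,250),500):
    cnt=cv2.findContours(m.astype(np.uint8),0,1)[0][0]; r=cv2.minAreaRect(cnt);print("lid",ce,s,r); print(plane(c,cv2.boxPoints(r),0.103).round(4), plane(c,r[0],0.103).round(4))
for t in tins(c): print("tin",t)
dark=(c["img"].max(2)<60).astype(np.uint8)
for ce,s,m in blobs(dark,(255,240,315,285),15): print("knob",ce,s,plane(c,ce,0.06).round(4))
for ce,s,m in blobs(dark,(335,205,425,290),500): print("mat",ce,plane(c,ce,0.003).round(4))
E
```

```text
lid [278.74376466 207.32125346] [ 242  169   76   77 4691] ((278.9754333496094, 207.22952270507812), (71.25163269042969, 70.34626007080078), 84.80557250976562)
[[ 0.6916  0.1242  0.103 ]
 [ 0.7097 -0.0649  0.103 ]
 [ 0.518  -0.0808  0.103 ]
 [ 0.5008  0.1049  0.103 ]] [[0.6041 0.0209 0.103 ]]
tin (array([202.7, 222.7]), np.int32(53), array([0.5655, 0.2313, 0.062 ]))
tin (array([169.1, 225.4]), np.int32(55), array([0.5578, 0.3245, 0.062 ]))
tin (array([210.6, 264.5]), np.int32(47), array([0.4507, 0.2076, 0.062 ]))
tin (array([169.2, 264.6]), np.int32(48), array([0.4499, 0.3214, 0.062 ]))
knob [264.41176471 263.49019608] [260 261  10   6  51] [[0.454  0.0603 0.06  ]]
knob [301.76470588 274.52941176] [298 272   9   6  51] [[ 0.4241 -0.042   0.06  ]]
mat [380.53160418 248.32127289] [[ 0.4969 -0.2747  0.003 ]]
```

View pics/top_crop.png

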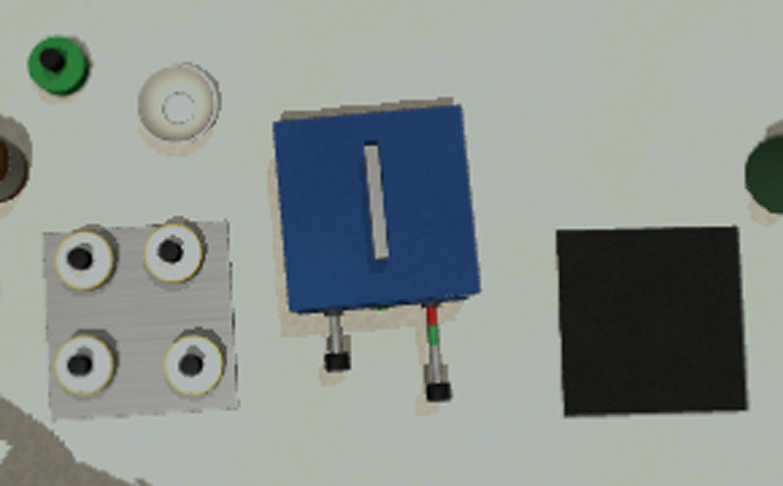

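Call:
{"op": "apply_moves", "data": {"plan": [{"translation": [0,0,0],"angular": [0,0,-0.17],"hand": 0.085},{"translation": [0,0,0],"angular": [0,0,-0.17],"hand": 0.085},{"translation": [0,0,0],"angular": [0,0,-0.17],"hand": 0.085},{"translation": [-0.027,-0.045,0],"angular": [0,0,0],"hand": 0.085},{"translation": [-0.027,-0.045,0],"angular": [0,0,0],"hand": 0.085},{"translation": [-0.027,-0.045,0],"angular": [0,0,0],"hand": 0.085},{"translation": [-0.027,-0.045,0],"angular": [0,0,0],"hand": 0.085},{"translation": [-0.027,-0.045,0],"angular": [0,0,0],"hand": 0.085},{"translation": [-0.027,-0.045,0],"angular": [0,0,0],"hand": 0.085},{"translation": [-0.027,-0.045,0],"angular": [0,0,0],"hand": 0.085}]}}

```text
time_s: 1.45
eef_pos: [0.4505, 0.2292, 0.2313]
eef_rot: [0.0, -0.048, 0.999, 0.0]
wrist_force: [-0.1, 0.3, 0.3]
opening: 0.993
```

Call:
{"op": "apply_moves", "data": {"plan": [{"translation": [-0.027,-0.045,0],"angular": [0,0,0],"hand": 0.085},{"translation": [-0.027,-0.045,0],"angular": [0,0,0],"hand": 0.085},{"translation": [-0.027,-0.045,0],"angular": [0,0,0],"hand": 0.085},{"translation": [-0.027,-0.045,0],"angular": [0,0,0],"hand": 0.085},{"translation": [0,0,0],"angular": [0,0,0],"hand": 0.06},{"translation": [0,0,0],"angular": [0,0,0],"hand": 0.06}]}}

```text
time_s: 2.2
eef_pos: [0.5739, 0.0619, 0.2308]
eef_rot: [-0.001, -0.047, 0.999, 0.0]
wrist_force: [-0.7, 1.2, -0.3]
opening: 0.704
```

```bash
python3 - <<'E'
from h import *
state(); c=ctrl.camera("wrist"); save(c,"w1"); H=hsv(c)
# handle: bright, low-saturation blobs
m=((H[...,1]<60)&(H[...,2]>90)).astype(np.uint8)
for ce,s,b in blobs(m,(150,100,450,420),300,20000): print(ce,s,plane(c,ce,0.143).round(4), [plane(c,p,0.143)[0].round(4) for p in cv2.boxPoints(cv2.minAreaRect(cv2.findContours(b.astype(np.uint8),0,1)[0][0]))])
E
```

```text
t 2.2 pos [0.5739 0.0619 0.2308] xax [-0.996 -0.094  0.001] z [-0.001  0.001 -1.   ] F [-0.7  1.2 -0.3] op 0.704 q [-0.1   0.19  1.6   0.    1.36 -1.76]
[236.65292663 105.58779885] [ 186  100  102   13 1213] [[0.4991 0.024  0.143 ]] [array([ 0.4988, -0.0085,  0.143 ]), array([0.4926, 0.056 , 0.143 ]), array([0.5   , 0.0567, 0.143 ]), array([ 0.5062, -0.0085,  0.143 ])]
[436.51953125 191.21972656] [ 422  163   28   54 1024] [[0.543  0.1659 0.143 ]] [array([0.5244, 0.1513, 0.143 ]), array([0.5226, 0.1697, 0.143 ]), array([0.5602, 0.1793, 0.143 ]), array([0.562 , 0.1599, 0.143 ])]
[222.67010309 245.26148079] [ 209  184   26  134 2134] [[0.5985 0.0186 0.143 ]] [array([0.553 , 0.0073, 0.143 ]), array([0.5508, 0.02  , 0.143 ]), array([0.6597, 0.0324, 0.143 ]), array([0.6624, 0.0179, 0.143 ])]
[155.5566343 407.1197411] [150 393  13  27 309] [[ 0.7624 -0.0357  0.143 ]] [array([ 0.7464, -0.04  ,  0.143 ]), array([ 0.7453, -0.0295,  0.143 ]), array([ 0.7762, -0.0303,  0.143 ]), array([ 0.7773, -0.0412,  0.143 ])]
[424.75708502 408.4197031 ] [408 393  39  27 741] [[0.7413 0.2039 0.143 ]] [array([0.725, 0.185, 0.143]), array([0.7221, 0.2184, 0.143 ]), array([0.7522, 0.2261, 0.143 ]), array([0.7552, 0.1916, 0.143 ])]
```

View pics/w1.png

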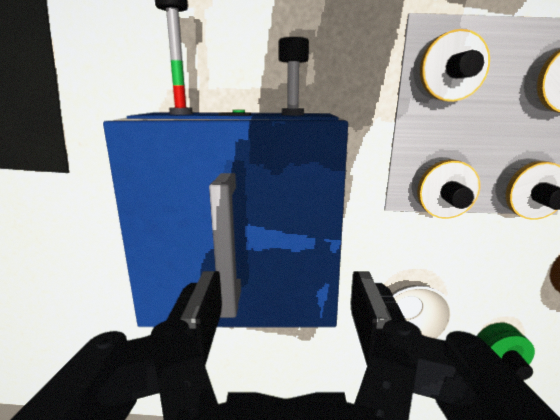

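Call:
{"op": "apply_moves", "data": {"plan": [{"translation": [-0.0135,-0.0222,0],"angular": [0,0,0],"hand": 0.06},{"translation": [-0.0135,-0.0222,0],"angular": [0,0,0],"hand": 0.06},{"translation": [0,0,0.03],"angular": [0,0,0],"hand": 0.06},{"translation": [0,0,0.03],"angular": [0,0,0],"hand": 0.06},{"translation": [0,0,0.03],"angular": [0,0,0],"hand": 0.06},{"translation": [0,0,0.015],"angular": [0,0,0],"hand": 0.06},{"translation": [0,0,0.008],"angular": [0,0,0],"hand": 0.06},{"translation": [0,0,0],"angular": [0,0,0],"hand": 0.06}]}}

```text
time_s: 3.25
eef_pos: [0.6058, 0.0201, 0.1185]
eef_rot: [0.0, -0.048, 0.999, -0.0]
wrist_force: [0.4, 0.4, 0.6]
opening: 0.7
```

Call:
{"op": "apply_moves", "data": {"plan": [{"translation": [0,0,0],"angular": [0,0,0],"hand": 0.0},{"translation": [0,0,0],"angular": [0,0,0],"hand": 0.0},{"translation": [0,0,0],"angular": [0,0,0],"hand": 0.0},{"translation": [0,0,0],"angular": [0,0,0],"hand": 0.0},{"translation": [0,0,0],"angular": [0,0,0],"hand": 0.0},{"translation": [0,0,0],"angular": [0,0,0],"hand": 0.0}]}}

```text
time_s: 4.0
eef_pos: [0.6063, 0.0197, 0.1194]
eef_rot: [0.001, -0.048, 0.999, -0.0]
wrist_force: [-0.1, -2.0, 5.2]
opening: 0.149
```

```bash
python3 - <<'E'
from h import *
state(); c=ctrl.camera("wrist"); save(c,"w2")
E
```

```text
t 4.0 pos [0.6063 0.0197 0.1194] xax [-0.995 -0.095 -0.002] z [ 0.002 -0.001 -1.   ] F [-0.1 -2.   5.2] op 0.149 q [-0.16  0.37  1.62 -0.    1.16 -1.83]
```

View pics/w2.png

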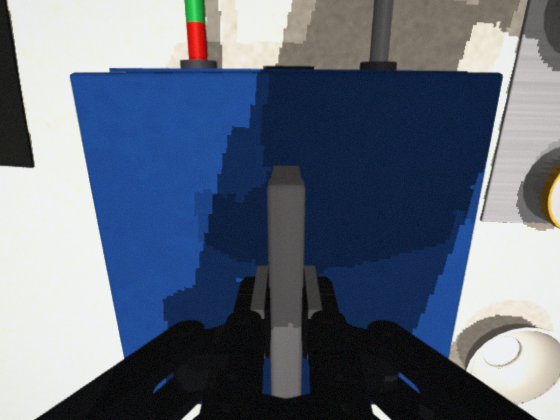

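Call:
{"op": "apply_moves", "data": {"plan": [{"translation": [0,0,-0.005],"angular": [0,0,0],"hand": 0.0},{"translation": [0,0,-0.015],"angular": [0,0,0],"hand": 0.0},{"translation": [0,0,-0.02],"angular": [0,0,0],"hand": 0.0},{"translation": [0,0,-0.02],"angular": [0,0,0],"hand": 0.0},{"translation": [0,0,0],"angular": [0,0,0],"hand": 0.0}]}}

```text
time_s: 4.68
eef_pos: [0.6074, 0.0199, 0.1816]
eef_rot: [0.003, -0.048, 0.999, -0.001]
wrist_force: [0.7, 0.2, -3.9]
opening: 0.154
```

Call:
{"op": "apply_moves", "data": {"plan": [{"translation": [0.008,-0.015,0],"angular": [0,0,0],"hand": 0.0},{"translation": [0.015,-0.028,0],"angular": [0,0,0],"hand": 0.0},{"translation": [0.018,-0.034,0],"angular": [0,0,0],"hand": 0.0},{"translation": [0.018,-0.034,0],"angular": [0,0,0],"hand": 0.0},{"translation": [0.018,-0.034,0],"angular": [0,0,0],"hand": 0.0},{"translation": [0.018,-0.034,0],"angular": [0,0,0],"hand": 0.0},{"translation": [0.018,-0.034,0],"angular": [0,0,0],"hand": 0.0},{"translation": [0.018,-0.034,0],"angular": [0,0,0],"hand": 0.0},{"translation": [0.017,-0.03,0],"angular": [0,0,0],"hand": 0.0},{"translation": [0,0,0],"angular": [0,0,0],"hand": 0.0}]}}

```text
time_s: 5.92
eef_pos: [0.4825, -0.2722, 0.1774]
eef_rot: [-0.001, -0.046, 0.999, 0.0]
wrist_force: [0.2, 0.1, -4.2]
opening: 0.154
```

```bash
python3 - <<'E'
from h import *
state(); c=ctrl.camera("side"); save(c,"s3")
E
```

```text
t 5.92 pos [ 0.4825 -0.2722  0.1774] xax [-0.996 -0.091  0.002] z [-0.002  0.    -1.   ] F [ 0.2  0.1 -4.2] op 0.154 q [-0.73  0.19  1.71 -0.    1.24 -2.39]
```

View pics/s3.png

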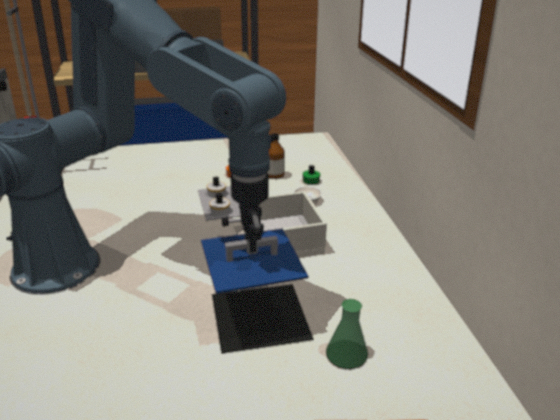

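The side view shows the lid held level above the mat (lid at about (252,258)), clear of the flask at (348,340). Next I lower it.

Call:
{"op": "apply_moves", "data": {"plan": [{"translation": [0,0,0.025],"angular": [0,0,0],"hand": 0.0},{"translation": [0,0,0.03],"angular": [0,0,0],"hand": 0.0},{"translation": [0,0,0.03],"angular": [0,0,0],"hand": 0.0},{"translation": [0,0,0.025],"angular": [0,0,0],"hand": 0.0},{"translation": [0,0,0.012],"angular": [0,0,0],"hand": 0.0},{"translation": [0,0,0.006],"angular": [0,0,0],"hand": 0.0},{"translation": [0,0,0.004],"angular": [0,0,0],"hand": 0.0},{"translation": [0,0,0],"angular": [0,0,0],"hand": 0.0}]}}

```text
time_s: 6.98
eef_pos: [0.4848, -0.2699, 0.0468]
eef_rot: [0.0, -0.048, 0.999, -0.0]
wrist_force: [0.3, 0.6, -5.2]
opening: 0.15
```

Call:
{"op": "apply_moves", "data": {"plan": [{"translation": [0,0,0.003],"angular": [0,0,0],"hand": 0.0},{"translation": [0,0,0],"angular": [0,0,0],"hand": 0.0}]}}

```text
time_s: 7.22
eef_pos: [0.4846, -0.2698, 0.0434]
eef_rot: [0.0, -0.048, 0.999, -0.0]
wrist_force: [-0.1, -1.0, -5.0]
opening: 0.151
```

Call:
{"op": "apply_moves", "data": {"plan": [{"translation": [0,0,0.003],"angular": [0,0,0],"hand": 0.0},{"translation": [0,0,0],"angular": [0,0,0],"hand": 0.0}]}}

```text
time_s: 7.48
eef_pos: [0.4843, -0.2696, 0.04]
eef_rot: [-0.0, -0.048, 0.999, 0.0]
wrist_force: [0.2, 0.2, -4.2]
opening: 0.149
```

Call:
{"op": "apply_moves", "data": {"plan": [{"translation": [0,0,0.001],"angular": [0,0,0],"hand": 0.0},{"translation": [0,0,0],"angular": [0,0,0],"hand": 0.0}]}}

```text
time_s: 7.72
eef_pos: [0.4845, -0.2697, 0.0392]
eef_rot: [-0.0, -0.048, 0.999, 0.0]
wrist_force: [-0.2, -0.3, -5.0]
opening: 0.146
```

Call:
{"op": "apply_moves", "data": {"plan": [{"translation": [0,0,0.002],"angular": [0,0,0],"hand": 0.0},{"translation": [0,0,0],"angular": [0,0,0],"hand": 0.0}]}}

```text
time_s: 7.98
eef_pos: [0.4847, -0.2698, 0.0374]
eef_rot: [0.0, -0.048, 0.999, -0.0]
wrist_force: [-0.7, 0.0, -3.2]
opening: 0.151
```

Call:
{"op": "apply_moves", "data": {"plan": [{"translation": [0,0,0.001],"angular": [0,0,0],"hand": 0.0},{"translation": [0,0,0],"angular": [0,0,0],"hand": 0.05},{"translation": [0,0,0],"angular": [0,0,0],"hand": 0.05},{"translation": [0,0,0],"angular": [0,0,0],"hand": 0.05},{"translation": [0,0,-0.02],"angular": [0,0,0],"hand": 0.05},{"translation": [0,0,-0.03],"angular": [0,0,0],"hand": 0.05},{"translation": [0,0,-0.05],"angular": [0,0,0],"hand": 0.05},{"translation": [0,0,-0.05],"angular": [0,0,0],"hand": 0.05},{"translation": [0,0,-0.04],"angular": [0,0,0],"hand": 0.05},{"translation": [0,0,0],"angular": [0,0,0],"hand": 0.05}]}}

```text
time_s: 9.22
eef_pos: [0.4864, -0.2713, 0.2306]
eef_rot: [0.003, -0.048, 0.999, -0.003]
wrist_force: [0.5, -0.0, -0.4]
opening: 0.586
```

```bash
python3 - <<'E'
from h import *
state(); c=ctrl.camera("top"); save(c,"t4",(140,130,430,310),2.7)
for t in tins(c): print("tin",t)
s=ctrl.camera("side"); save(s,"s4",(180,150,400,400),2.3)
E
```

```text
t 9.22 pos [ 0.4864 -0.2713  0.2306] xax [-0.995 -0.095 -0.006] z [ 0.006 -0.005 -1.   ] F [ 0.5 -0.  -0.4] op 0.586 q [-0.72  0.14  1.66  0.    1.34 -2.39]
tin (array([202.7, 222.7]), np.int32(53), array([0.5655, 0.2313, 0.062 ]))
tin (array([173.4, 235.6]), np.int32(50), array([0.5297, 0.3119, 0.062 ]))
tin (array([169.2, 264.6]), np.int32(48), array([0.4499, 0.3214, 0.062 ]))
tin (array([210.6, 264.6]), np.int32(44), array([0.4505, 0.2075, 0.062 ]))
```

View pics/t4.png

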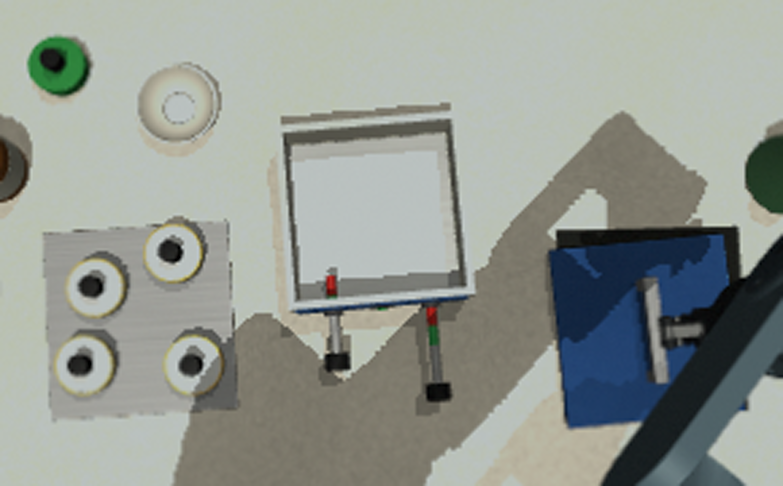

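View pics/s4.png

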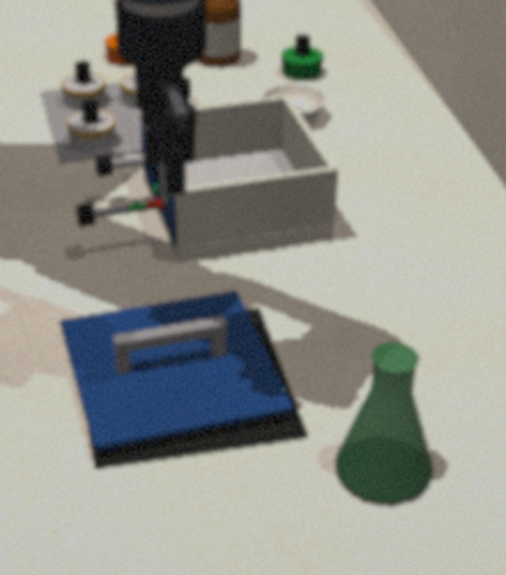

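The top view confirms the lid lies on the mat and that the chamber is open. The back-left tin has been knocked about 3 cm; its new centre is (173,236). The left rod (red tip at about (263,231)) sticks into the chamber, so I'll measure how far and choose the tin slots to avoid it.

```bash
python3 - <<'E'
from h import *
c=ctrl.camera("top"); save(c,"t5",(236,160,326,250),6.5)
yaw=0.094;cc=np.array([0.6055,0.0235])
Rm=np.array([[np.cos(yaw),-np.sin(yaw)],[np.sin(yaw),np.cos(yaw)]])
H=hsv(c)
red=(((H[...,0]<8)|(H[...,0]>172))&(H[...,1]>120)&(H[...,2]>60)).astype(np.uint8)
for ce,s,m in blobs(red,(250,215,315,260),3):
    ys,xs=np.nonzero(m); top=[xs[ys==ys.min()].mean(),ys.min()-.5]; bot=[xs[ys==ys.max()].mean(),ys.max()+.5]
    for p in (top,bot): 
        P=plane(c,p,0.058)[0][:2]; print(p,P.round(4),"chamber",(Rm.T@(P-cc)).round(4))
E
```

```text
[np.float64(262.0), np.float64(231.5)] [0.5419 0.0675] chamber [-0.0592  0.0498]
[np.float64(262.5), np.float64(238.5)] [0.5225 0.066 ] chamber [-0.0786  0.0501]
[np.float64(299.5), np.float64(243.5)] [ 0.5089 -0.0361] chamber [-0.1017 -0.0503]
[np.float64(299.5), np.float64(249.5)] [ 0.4924 -0.0361] chamber [-0.1182 -0.0487]
```

View pics/t5.png

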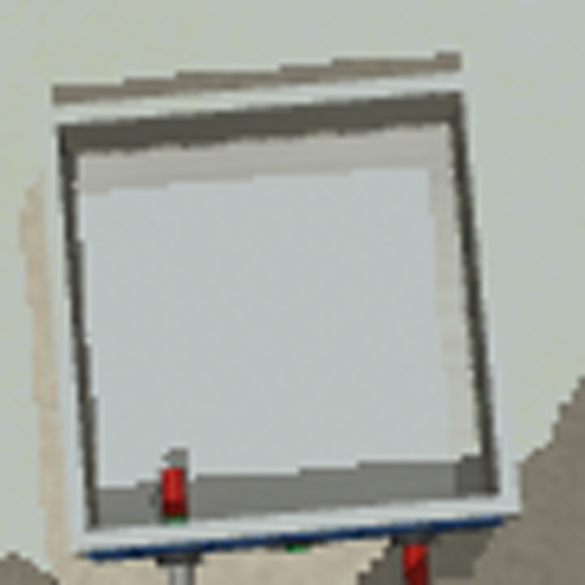

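```bash
python3 - <<'E'
from h import *
c=ctrl.camera("top")
p=np.array([(59,125),(461,93),(497,493),(90,529)])/6.5+np.array([236,160])-0.42
P=plane(c,p,0.095); print(P.round(4),P.mean(0).round(4))
for i in range(4): d=P[(i+1)%4]-P[i]; print(np.linalg.norm(d).round(4),np.degrees(np.arctan2(d[1],d[0])).round(1))
E
```

```text
[[ 0.6825  0.1141  0.095 ]
 [ 0.6966 -0.0538  0.095 ]
 [ 0.5293 -0.0678  0.095 ]
 [ 0.5142  0.0996  0.095 ]] [0.6056 0.023  0.095 ]
0.1686 -85.2
0.1679 -175.2
0.168 95.2
0.169 4.9
```

Call:
{"op": "apply_moves", "data": {"plan": [{"translation": [-0.0126,0.0493,0],"angular": [0,0,0],"hand": 0.05},{"translation": [-0.0126,0.0493,0],"angular": [0,0,0],"hand": 0.05},{"translation": [-0.0126,0.0493,0],"angular": [0,0,0],"hand": 0.05},{"translation": [-0.0126,0.0493,0],"angular": [0,0,0],"hand": 0.05},{"translation": [-0.0126,0.0493,0],"angular": [0,0,0],"hand": 0.05},{"translation": [-0.0126,0.0493,0],"angular": [0,0,0],"hand": 0.05},{"translation": [-0.0126,0.0493,0],"angular": [0,0,0],"hand": 0.05},{"translation": [-0.0126,0.0493,0],"angular": [0,0,0],"hand": 0.05},{"translation": [-0.0126,0.0493,0],"angular": [0,0,0],"hand": 0.05},{"translation": [-0.0126,0.0493,0],"angular": [0,0,0],"hand": 0.05}]}}

```text
time_s: 10.68
eef_pos: [0.5623, 0.2345, 0.2243]
eef_rot: [-0.001, -0.048, 0.999, -0.0]
wrist_force: [0.7, 0.5, 0.7]
opening: 0.584
```

Call:
{"op": "apply_moves", "data": {"plan": [{"translation": [0,0,0.05],"angular": [0,0,0],"hand": 0.05},{"translation": [0,0,0.03],"angular": [0,0,0],"hand": 0.05},{"translation": [0,0,0],"angular": [0,0,0],"hand": 0.05},{"translation": [0,0,0],"angular": [0,0,0],"hand": 0.05}]}}

```text
time_s: 11.18
eef_pos: [0.5635, 0.233, 0.1468]
eef_rot: [0.0, -0.047, 0.999, 0.0]
wrist_force: [-0.2, -1.3, -0.6]
opening: 0.587
```

```bash
python3 - <<'E'
from h import *
state(); c=ctrl.camera("wrist"); save(c,"w6")
mv([0.5655,0.2313,0.038])
E
```

```text
t 11.18 pos [0.5635 0.233  0.1468] xax [-0.995 -0.095 -0.   ] z [ 0.  0. -1.] F [-0.2 -1.3 -0.6] op 0.587 q [ 0.2   0.34  1.59 -0.    1.21 -1.47]
tool shift [-0.001  -0.0019  0.1097]
```

View pics/w6.png

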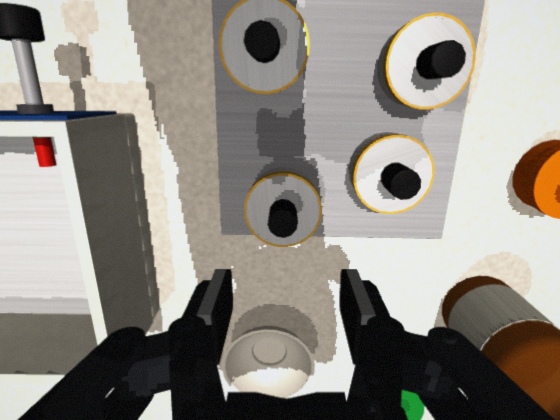

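```bash
python3 - <<'E'
from h import *
c=ctrl.camera("wrist"); 
print(plane(c,[(283,218)],0.05).round(4),plane(c,[(282.5,210)],0.034).round(4))
E
```

```text
[[0.5671 0.2322 0.05  ]] [[0.5662 0.2316 0.034 ]]
```

Call:
{"op": "apply_moves", "data": {"plan": [{"translation": [-0.002,-0.0015,0.03],"angular": [0,0,0],"hand": 0.05},{"translation": [0,0,0.03],"angular": [0,0,0],"hand": 0.05},{"translation": [0,0,0.025],"angular": [0,0,0],"hand": 0.05},{"translation": [0,0,0.015],"angular": [0,0,0],"hand": 0.05},{"translation": [0,0,0.009],"angular": [0,0,0],"hand": 0.05},{"translation": [0,0,0],"angular": [0,0,0],"hand": 0.0},{"translation": [0,0,0],"angular": [0,0,0],"hand": 0.0},{"translation": [0,0,0],"angular": [0,0,0],"hand": 0.0},{"translation": [0,0,0],"angular": [0,0,0],"hand": 0.0},{"translation": [0,0,0],"angular": [0,0,0],"hand": 0.0}]}}

```text
time_s: 12.52
eef_pos: [0.566, 0.2318, 0.0383]
eef_rot: [0.001, -0.048, 0.999, 0.0]
wrist_force: [-0.6, 0.0, 5.3]
opening: 0.236
```

```bash
python3 - <<'E'
from h import *
state(); c=ctrl.camera("wrist"); save(c,"w7")
mv([0.6506,.0692,0.155])
E
```

```text
t 12.53 pos [0.566  0.2318 0.0383] xax [-0.995 -0.095 -0.002] z [ 0.002  0.    -1.   ] F [-0.6  0.   5.3] op 0.236 q [ 0.19  0.49  1.63 -0.    1.02 -1.47]
tool shift [-0.0689 -0.17   -0.1166]
```

View pics/w7.png

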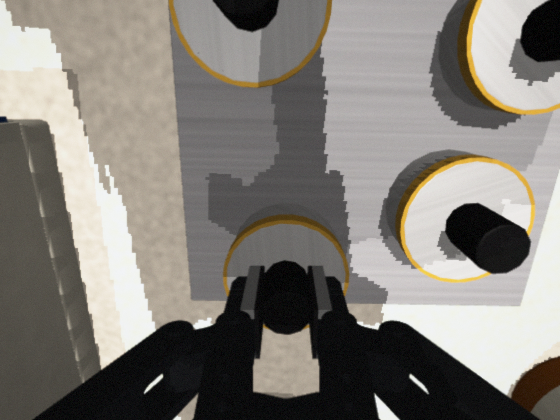

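Call:
{"op": "apply_moves", "data": {"plan": [{"translation": [0,0,-0.01],"angular": [0,0,0],"hand": 0.0},{"translation": [0,0,-0.03],"angular": [0,0,0],"hand": 0.0},{"translation": [0,0,-0.04],"angular": [0,0,0],"hand": 0.0},{"translation": [0,0,-0.04],"angular": [0,0,0],"hand": 0.0},{"translation": [-0.009,-0.022,0],"angular": [0,0,0],"hand": 0.0},{"translation": [-0.015,-0.037,0],"angular": [0,0,0],"hand": 0.0},{"translation": [-0.015,-0.037,0],"angular": [0,0,0],"hand": 0.0},{"translation": [-0.015,-0.037,0],"angular": [0,0,0],"hand": 0.0},{"translation": [-0.015,-0.037,0],"angular": [0,0,0],"hand": 0.0},{"translation": [0,0,0],"angular": [0,0,0],"hand": 0.0}]}}

```text
time_s: 13.82
eef_pos: [0.6508, 0.0661, 0.1571]
eef_rot: [-0.0, -0.046, 0.999, -0.0]
wrist_force: [0.3, -0.1, -1.8]
opening: 0.236
```

Call:
{"op": "apply_moves", "data": {"plan": [{"translation": [0,0,0],"angular": [0,0,0],"hand": 0.0}]}}

```text
time_s: 13.95
eef_pos: [0.6494, 0.0694, 0.1568]
eef_rot: [-0.001, -0.047, 0.999, 0.0]
wrist_force: [-0.4, -0.1, -0.1]
opening: 0.232
```

```bash
python3 - <<'E'
from h import *
state(); c=ctrl.camera("wrist"); save(c,"w8")
mv([0.6506,.0692,0.057])
E
```

```text
t 13.95 pos [0.6494 0.0694 0.1568] xax [-0.996 -0.095  0.001] z [-0.001  0.001 -1.   ] F [-0.4 -0.1 -0.1] op 0.232 q [-0.08  0.42  1.46  0.    1.26 -1.74]
tool shift [-0.0013 -0.0008  0.0999]
```

View pics/w8.png

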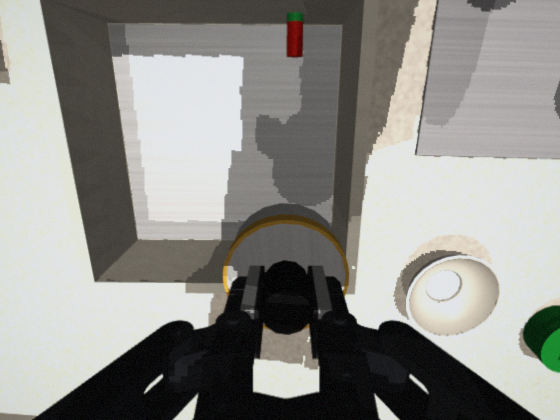

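Call:
{"op": "apply_moves", "data": {"plan": [{"translation": [-0.001,0,0.02],"angular": [0,0,0],"hand": 0.0},{"translation": [0,0,0.02],"angular": [0,0,0],"hand": 0.0},{"translation": [0,0,0.02],"angular": [0,0,0],"hand": 0.0},{"translation": [0,0,0.02],"angular": [0,0,0],"hand": 0.0},{"translation": [0,0,0.012],"angular": [0,0,0],"hand": 0.0},{"translation": [0,0,0.005],"angular": [0,0,0],"hand": 0.0},{"translation": [0,0,0.002],"angular": [0,0,0],"hand": 0.0},{"translation": [0,0,0],"angular": [0,0,0],"hand": 0.0}]}}

```text
time_s: 15.0
eef_pos: [0.6516, 0.0691, 0.0589]
eef_rot: [0.001, -0.048, 0.999, -0.0]
wrist_force: [0.3, 0.1, -1.3]
opening: 0.233
```

Call:
{"op": "apply_moves", "data": {"plan": [{"translation": [0,0,0.0025],"angular": [0,0,0],"hand": 0.0},{"translation": [0,0,0],"angular": [0,0,0],"hand": 0.0}]}}

```text
time_s: 15.25
eef_pos: [0.6516, 0.0691, 0.0564]
eef_rot: [0.001, -0.048, 0.999, -0.0]
wrist_force: [0.9, -0.4, -0.4]
opening: 0.234
```

Call:
{"op": "apply_moves", "data": {"plan": [{"translation": [0,0,0.0005],"angular": [0,0,0],"hand": 0.0},{"translation": [0,0,0],"angular": [0,0,0],"hand": 0.04},{"translation": [0,0,0],"angular": [0,0,0],"hand": 0.04},{"translation": [0,0,0],"angular": [0,0,0],"hand": 0.04},{"translation": [0,0,-0.02],"angular": [0,0,0],"hand": 0.04},{"translation": [0,0,-0.03],"angular": [0,0,0],"hand": 0.04},{"translation": [0,0,-0.04],"angular": [0,0,0],"hand": 0.04},{"translation": [0,0,-0.02],"angular": [0,0,0],"hand": 0.04},{"translation": [0,0,0],"angular": [0,0,0],"hand": 0.04}]}}

```text
time_s: 16.38
eef_pos: [0.6524, 0.0691, 0.1679]
eef_rot: [0.002, -0.048, 0.999, -0.0]
wrist_force: [-0.1, -0.7, -0.6]
opening: 0.466
```

```bash
python3 - <<'E'
from h import *
state(); c=ctrl.camera("wrist"); save(c,"w9")
t=ctrl.camera("top")
for x in tins(t): print(x)
mv([0.5297,0.3119,0.15])
E
```

```text
t 16.38 pos [0.6524 0.0691 0.1679] xax [-0.995 -0.095 -0.004] z [ 0.005 -0.    -1.   ] F [-0.1 -0.7 -0.6] op 0.466 q [-0.08  0.41  1.45  0.    1.28 -1.74]
(array([173.4, 235.6]), np.int32(50), array([0.5297, 0.3119, 0.062 ]))
(array([169.2, 264.6]), np.int32(48), array([0.4499, 0.3214, 0.062 ]))
tool shift [0.097  0.2531 0.0145]
```

View pics/w9.png

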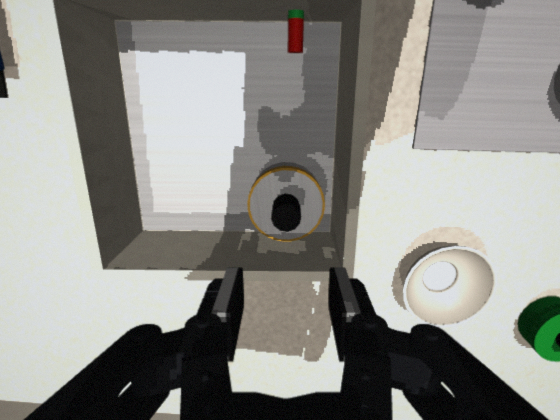

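The wrist view shows the first tin standing in the back-left corner of the chamber (286,205). The left rod's red tip is well ahead of it at (295,45).

Call:
{"op": "apply_moves", "data": {"plan": [{"translation": [0.014,0.036,0],"angular": [0,0,0],"hand": 0.05},{"translation": [0.0166,0.0434,0],"angular": [0,0,0],"hand": 0.05},{"translation": [0.0166,0.0434,0],"angular": [0,0,0],"hand": 0.05},{"translation": [0.0166,0.0434,0],"angular": [0,0,0],"hand": 0.05},{"translation": [0.0166,0.0434,0.01],"angular": [0,0,0],"hand": 0.05},{"translation": [0.0166,0.0434,0.01],"angular": [0,0,0],"hand": 0.05},{"translation": [0,0,0],"angular": [0,0,0],"hand": 0.05},{"translation": [0,0,0],"angular": [0,0,0],"hand": 0.05}]}}

```text
time_s: 17.48
eef_pos: [0.5298, 0.3114, 0.1438]
eef_rot: [-0.001, -0.048, 0.999, -0.001]
wrist_force: [0.7, -0.3, 0.6]
opening: 0.586
```

```bash
cat >> h.py <<'E'
def wtin(c,z=0.034):
    """brass ring ellipse centres seen by wrist -> tin axis at body-top height"""
    H=hsv(c); m=((H[...,0]>12)&(H[...,0]<30)&(H[...,1]>120)&(H[...,2]>90)).astype(np.uint8)
    for ce,s,b in blobs(m,(0,0,560,420),60):
        pts=np.argwhere(b)[:,::-1].astype(np.float32); (u,v),ax,a=cv2.fitEllipse(pts)
        print("ring",round(u,1),round(v,1),"ax",np.round(ax,1),"->",plane(c,[(u,v)],z)[0].round(4))
E
python3 - <<'E'
from h import *
state(); c=ctrl.camera("wrist"); save(c,"w10"); wtin(c)
mv([0.5297,0.3119,0.038])
E
```

```text
t 17.48 pos [0.5298 0.3114 0.1438] xax [-0.995 -0.096  0.002] z [-0.002 -0.001 -1.   ] F [ 0.7 -0.3  0.6] op 0.586 q [ 0.34  0.36  1.58 -0.    1.21 -1.33]
ring 147.9 85.3 ax [82.8 94.7] -> [0.4483 0.2081 0.034 ]
ring 311.7 101.0 ax [84.7 89.5] -> [0.4477 0.3226 0.034 ]
ring 287.1 208.1 ax [73.2 77.1] -> [0.5283 0.3131 0.034 ]
ring 467.5 214.5 ax [58.1 68.6] -> [0.5198 0.4545 0.034 ]
ring 413.8 408.6 ax [21.1 30.8] -> [0.7217 0.4565 0.034 ]
tool shift [0.0005 0.0011 0.1063]
```

View pics/w10.png

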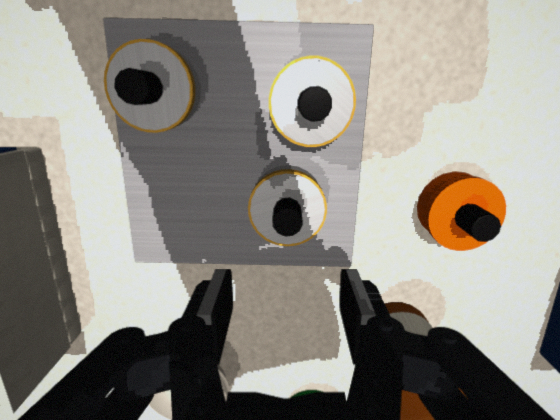

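Call:
{"op": "apply_moves", "data": {"plan": [{"translation": [0.001,0.001,0.03],"angular": [0,0,0],"hand": 0.05},{"translation": [0,0,0.03],"angular": [0,0,0],"hand": 0.05},{"translation": [0,0,0.025],"angular": [0,0,0],"hand": 0.05},{"translation": [0,0,0.014],"angular": [0,0,0],"hand": 0.05},{"translation": [0,0,0.007],"angular": [0,0,0],"hand": 0.05},{"translation": [0,0,0],"angular": [0,0,0],"hand": 0.0},{"translation": [0,0,0],"angular": [0,0,0],"hand": 0.0},{"translation": [0,0,0],"angular": [0,0,0],"hand": 0.0},{"translation": [0,0,0],"angular": [0,0,0],"hand": 0.0},{"translation": [0,0,0],"angular": [0,0,0],"hand": 0.0}]}}

```text
time_s: 18.77
eef_pos: [0.5301, 0.3129, 0.0403]
eef_rot: [0.001, -0.048, 0.999, 0.0]
wrist_force: [-0.3, -0.8, 6.5]
opening: 0.232
```

```bash
python3 - <<'E'
from h import *
state(); mv([0.655,-.0127,0.156])
E
```

```text
t 18.77 pos [0.5301 0.3129 0.0403] xax [-0.995 -0.095 -0.002] z [ 0.002  0.    -1.   ] F [-0.3 -0.8  6.5] op 0.232 q [ 0.34  0.49  1.62 -0.    1.02 -1.33]
tool shift [-0.0935 -0.336  -0.1156]
```

Call:
{"op": "apply_moves", "data": {"plan": [{"translation": [0,0,-0.01],"angular": [0,0,0],"hand": 0.0},{"translation": [0,0,-0.03],"angular": [0,0,0],"hand": 0.0},{"translation": [0,0,-0.04],"angular": [0,0,0],"hand": 0.0},{"translation": [0,0,-0.04],"angular": [0,0,0],"hand": 0.0},{"translation": [-0.006,-0.022,0],"angular": [0,0,0],"hand": 0.0},{"translation": [-0.01,-0.035,0],"angular": [0,0,0],"hand": 0.0},{"translation": [-0.01,-0.036,0],"angular": [0,0,0],"hand": 0.0},{"translation": [-0.01,-0.036,0],"angular": [0,0,0],"hand": 0.0},{"translation": [-0.01,-0.036,0],"angular": [0,0,0],"hand": 0.0},{"translation": [-0.01,-0.036,0],"angular": [0,0,0],"hand": 0.0}]}}

```text
time_s: 20.02
eef_pos: [0.604, 0.117, 0.1592]
eef_rot: [-0.0, -0.048, 0.999, 0.0]
wrist_force: [0.5, -0.2, -1.0]
opening: 0.237
```

Call:
{"op": "apply_moves", "data": {"plan": [{"translation": [-0.01,-0.036,0],"angular": [0,0,0],"hand": 0.0},{"translation": [-0.01,-0.036,0],"angular": [0,0,0],"hand": 0.0},{"translation": [-0.01,-0.036,0],"angular": [0,0,0],"hand": 0.0},{"translation": [-0.0075,-0.027,0],"angular": [0,0,0],"hand": 0.0},{"translation": [0,0,0],"angular": [0,0,0],"hand": 0.0},{"translation": [0,0,0],"angular": [0,0,0],"hand": 0.0}]}}

```text
time_s: 20.78
eef_pos: [0.6539, -0.0122, 0.159]
eef_rot: [-0.0, -0.048, 0.999, 0.0]
wrist_force: [-0.7, 1.0, -1.9]
opening: 0.231
```

```bash
python3 - <<'E'
from h import *
state(); c=ctrl.camera("wrist"); save(c,"w11")
mv([0.655,-.0127,0.0583])
E
```

```text
t 20.77 pos [ 0.6539 -0.0122  0.159 ] xax [-0.995 -0.095  0.001] z [-0.001  0.001 -1.   ] F [-0.7  1.  -1.9] op 0.231 q [-0.2   0.42  1.46  0.    1.27 -1.87]
tool shift [-0.0011 -0.0011  0.1008]
```

View pics/w11.png

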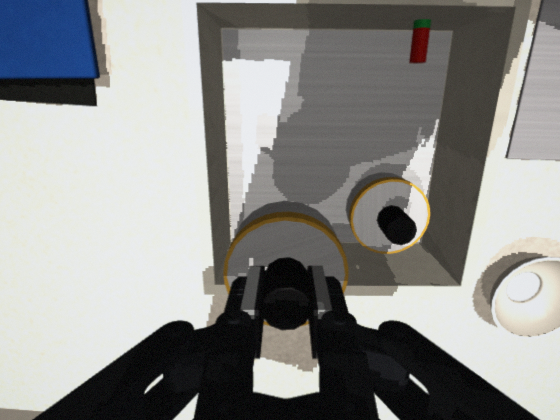

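The second tin is held over the back-right corner, and the first stands undisturbed at (390,215). Lowering now.

Call:
{"op": "apply_moves", "data": {"plan": [{"translation": [-0.001,-0.001,0.02],"angular": [0,0,0],"hand": 0.0},{"translation": [0,0,0.02],"angular": [0,0,0],"hand": 0.0},{"translation": [0,0,0.02],"angular": [0,0,0],"hand": 0.0},{"translation": [0,0,0.02],"angular": [0,0,0],"hand": 0.0},{"translation": [0,0,0.012],"angular": [0,0,0],"hand": 0.0},{"translation": [0,0,0.005],"angular": [0,0,0],"hand": 0.0},{"translation": [0,0,0.003],"angular": [0,0,0],"hand": 0.0},{"translation": [0,0,0],"angular": [0,0,0],"hand": 0.0}]}}

```text
time_s: 21.82
eef_pos: [0.6558, -0.0139, 0.0598]
eef_rot: [0.0, -0.048, 0.999, -0.0]
wrist_force: [-0.3, -0.1, -1.3]
opening: 0.234
```

Call:
{"op": "apply_moves", "data": {"plan": [{"translation": [0,0,0.0015],"angular": [0,0,0],"hand": 0.0},{"translation": [0,0,0.0005],"angular": [0,0,0],"hand": 0.0},{"translation": [0,0,0],"angular": [0,0,0],"hand": 0.04},{"translation": [0,0,0],"angular": [0,0,0],"hand": 0.04},{"translation": [0,0,0],"angular": [0,0,0],"hand": 0.04},{"translation": [0,0,-0.02],"angular": [0,0,0],"hand": 0.04},{"translation": [0,0,-0.03],"angular": [0,0,0],"hand": 0.04},{"translation": [0,0,-0.04],"angular": [0,0,0],"hand": 0.04},{"translation": [0,0,-0.02],"angular": [0,0,0],"hand": 0.04},{"translation": [0,0,0],"angular": [0,0,0],"hand": 0.04}]}}

```text
time_s: 23.08
eef_pos: [0.6568, -0.014, 0.1699]
eef_rot: [0.002, -0.048, 0.999, -0.001]
wrist_force: [0.1, -0.9, -0.8]
opening: 0.469
```

```bash
python3 - <<'E'
from h import *
state(); c=ctrl.camera("wrist"); save(c,"w12"); wtin(c,0.052)
mv([0.449,0.322,0.15])
E
```

```text
t 23.07 pos [ 0.6568 -0.014   0.1699] xax [-0.995 -0.095 -0.004] z [ 0.004 -0.001 -1.   ] F [ 0.1 -0.9 -0.8] op 0.469 q [-0.2   0.41  1.44 -0.    1.28 -1.87]
ring 285.8 202.9 ax [71.4 74.9] -> [ 0.6545 -0.0135  0.052 ]
ring 389.5 207.8 ax [68.7 76.8] -> [0.6506 0.0698 0.052 ]
tool shift [0.1738 0.354  0.0174]
```

View pics/w12.png

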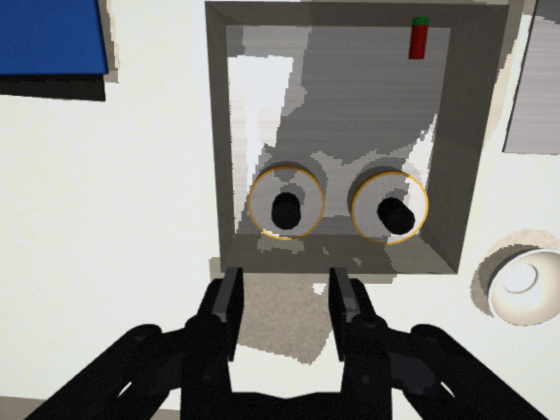

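Both back tins are standing upright. Next, the tin at the tray's front left.

Call:
{"op": "apply_moves", "data": {"plan": [{"translation": [0.0174,0.0354,0],"angular": [0,0,0],"hand": 0.05},{"translation": [0.0174,0.0354,0],"angular": [0,0,0],"hand": 0.05},{"translation": [0.0174,0.0354,0],"angular": [0,0,0],"hand": 0.05},{"translation": [0.0174,0.0354,0],"angular": [0,0,0],"hand": 0.05},{"translation": [0.0174,0.0354,0],"angular": [0,0,0],"hand": 0.05},{"translation": [0.0174,0.0354,0],"angular": [0,0,0],"hand": 0.05},{"translation": [0.0174,0.0354,0],"angular": [0,0,0],"hand": 0.05},{"translation": [0.0174,0.0354,0],"angular": [0,0,0],"hand": 0.05},{"translation": [0.0174,0.0354,0],"angular": [0,0,0],"hand": 0.05},{"translation": [0.0174,0.0354,0],"angular": [0,0,0],"hand": 0.05}]}}

```text
time_s: 24.38
eef_pos: [0.4466, 0.3225, 0.1651]
eef_rot: [-0.002, -0.048, 0.999, -0.001]
wrist_force: [0.0, 0.2, -0.4]
opening: 0.586
```

Call:
{"op": "apply_moves", "data": {"plan": [{"translation": [0,0,0.02],"angular": [0,0,0],"hand": 0.05},{"translation": [0,0,0],"angular": [0,0,0],"hand": 0.05},{"translation": [0,0,0],"angular": [0,0,0],"hand": 0.05}]}}

```text
time_s: 24.75
eef_pos: [0.4484, 0.3215, 0.1466]
eef_rot: [-0.001, -0.047, 0.999, -0.0]
wrist_force: [0.9, 0.4, 0.5]
opening: 0.586
```

```bash
python3 - <<'E'
from h import *
state(); c=ctrl.camera("wrist"); save(c,"w13"); wtin(c)
mv([0.449,0.322,0.04])
E
```

```text
t 24.75 pos [0.4484 0.3215 0.1466] xax [-0.996 -0.095  0.002] z [-0.002 -0.001 -1.   ] F [0.9 0.4 0.5] op 0.586 q [ 0.41  0.22  1.74 -0.    1.18 -1.26]
ring 139.5 195.2 ax [69.9 80.8] -> [0.4483 0.2082 0.034 ]
ring 286.3 207.6 ax [72.8 76. ] -> [0.4475 0.3227 0.034 ]
ring 429.7 298.9 ax [49.6 59.8] -> [0.5186 0.4545 0.034 ]
tool shift [-0.0003  0.0004  0.1072]
```

View pics/w13.png

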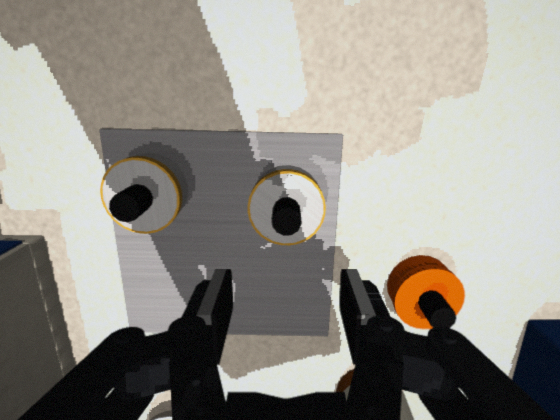

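Call:
{"op": "apply_moves", "data": {"plan": [{"translation": [0,0.0005,0.03],"angular": [0,0,0],"hand": 0.05},{"translation": [0,0,0.03],"angular": [0,0,0],"hand": 0.05},{"translation": [0,0,0.025],"angular": [0,0,0],"hand": 0.05},{"translation": [0,0,0.015],"angular": [0,0,0],"hand": 0.05},{"translation": [0,0,0.009],"angular": [0,0,0],"hand": 0.05},{"translation": [0,0,0],"angular": [0,0,0],"hand": 0.0},{"translation": [0,0,0],"angular": [0,0,0],"hand": 0.0},{"translation": [0,0,0],"angular": [0,0,0],"hand": 0.0},{"translation": [0,0,0],"angular": [0,0,0],"hand": 0.0},{"translation": [0,0,0],"angular": [0,0,0],"hand": 0.0}]}}

```text
time_s: 26.05
eef_pos: [0.4492, 0.3228, 0.0391]
eef_rot: [0.001, -0.048, 0.999, 0.0]
wrist_force: [-0.3, -1.0, 6.0]
opening: 0.231
```

```bash
python3 - <<'E'
from h import *
state(); mv([0.5753,-.0199,0.156])
E
```

```text
t 26.05 pos [0.4492 0.3228 0.0391] xax [-0.995 -0.095 -0.002] z [ 0.001  0.001 -1.   ] F [-0.3 -1.   6. ] op 0.231 q [ 0.41  0.38  1.79 -0.    0.97 -1.26]
tool shift [-0.0931 -0.3531 -0.1169]
```

Call:
{"op": "apply_moves", "data": {"plan": [{"translation": [0,0,-0.01],"angular": [0,0,0],"hand": 0.0},{"translation": [0,0,-0.03],"angular": [0,0,0],"hand": 0.0},{"translation": [0,0,-0.04],"angular": [0,0,0],"hand": 0.0},{"translation": [0,0,-0.04],"angular": [0,0,0],"hand": 0.0},{"translation": [-0.006,-0.022,0],"angular": [0,0,0],"hand": 0.0},{"translation": [-0.009,-0.035,0],"angular": [0,0,0],"hand": 0.0},{"translation": [-0.01,-0.038,0],"angular": [0,0,0],"hand": 0.0},{"translation": [-0.01,-0.038,0],"angular": [0,0,0],"hand": 0.0},{"translation": [-0.01,-0.038,0],"angular": [0,0,0],"hand": 0.0},{"translation": [-0.01,-0.038,0],"angular": [0,0,0],"hand": 0.0}]}}

```text
time_s: 27.3
eef_pos: [0.523, 0.1187, 0.1584]
eef_rot: [-0.0, -0.048, 0.999, 0.0]
wrist_force: [0.1, -0.3, -1.8]
opening: 0.236
```

Call:
{"op": "apply_moves", "data": {"plan": [{"translation": [-0.01,-0.038,0],"angular": [0,0,0],"hand": 0.0},{"translation": [-0.01,-0.038,0],"angular": [0,0,0],"hand": 0.0},{"translation": [-0.01,-0.038,0],"angular": [0,0,0],"hand": 0.0},{"translation": [-0.008,-0.03,0],"angular": [0,0,0],"hand": 0.0},{"translation": [0,0,0],"angular": [0,0,0],"hand": 0.0},{"translation": [0,0,0],"angular": [0,0,0],"hand": 0.0}]}}

```text
time_s: 28.05
eef_pos: [0.574, -0.0194, 0.158]
eef_rot: [-0.001, -0.047, 0.999, 0.0]
wrist_force: [0.1, 0.8, -1.3]
opening: 0.233
```

```bash
python3 - <<'E'
from h import *
state(); c=ctrl.camera("wrist"); save(c,"w14")
mv([0.5753,-.0199,0.0571])
E
```

```text
t 28.05 pos [ 0.574  -0.0194  0.158 ] xax [-0.995 -0.095  0.001] z [-0.001  0.001 -1.   ] F [ 0.1  0.8 -1.3] op 0.233 q [-0.24  0.26  1.67  0.    1.21 -1.91]
tool shift [-0.0013 -0.001   0.101 ]
```

View pics/w14.png

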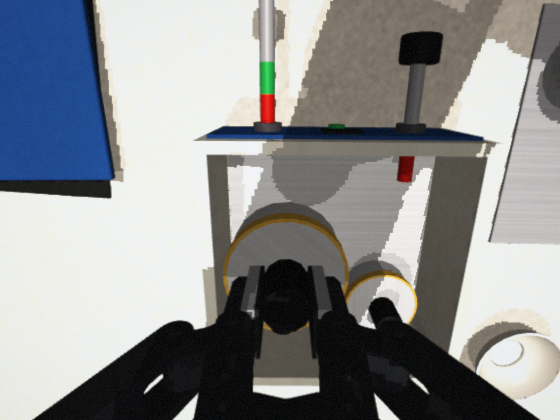

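The third tin is held over the front-right slot.

Call:
{"op": "apply_moves", "data": {"plan": [{"translation": [0,-0.001,0.02],"angular": [0,0,0],"hand": 0.0},{"translation": [0,0,0.02],"angular": [0,0,0],"hand": 0.0},{"translation": [0,0,0.02],"angular": [0,0,0],"hand": 0.0},{"translation": [0,0,0.02],"angular": [0,0,0],"hand": 0.0},{"translation": [0,0,0.012],"angular": [0,0,0],"hand": 0.0},{"translation": [0,0,0.005],"angular": [0,0,0],"hand": 0.0},{"translation": [0,0,0.003],"angular": [0,0,0],"hand": 0.0},{"translation": [0,0,0],"angular": [0,0,0],"hand": 0.0}]}}

```text
time_s: 29.1
eef_pos: [0.5751, -0.021, 0.0587]
eef_rot: [0.0, -0.048, 0.999, -0.0]
wrist_force: [0.1, -0.6, -1.0]
opening: 0.24
```

Call:
{"op": "apply_moves", "data": {"plan": [{"translation": [0,0,0.0015],"angular": [0,0,0],"hand": 0.0},{"translation": [0,0,0.0005],"angular": [0,0,0],"hand": 0.0},{"translation": [0,0,0],"angular": [0,0,0],"hand": 0.04},{"translation": [0,0,0],"angular": [0,0,0],"hand": 0.04},{"translation": [0,0,0],"angular": [0,0,0],"hand": 0.04},{"translation": [0,0,-0.02],"angular": [0,0,0],"hand": 0.04},{"translation": [0,0,-0.03],"angular": [0,0,0],"hand": 0.04},{"translation": [0,0,-0.04],"angular": [0,0,0],"hand": 0.04},{"translation": [0,0,-0.02],"angular": [0,0,0],"hand": 0.04},{"translation": [0,0,0],"angular": [0,0,0],"hand": 0.04}]}}

```text
time_s: 30.35
eef_pos: [0.5765, -0.0214, 0.1697]
eef_rot: [0.003, -0.048, 0.999, -0.001]
wrist_force: [0.4, -0.3, 0.4]
opening: 0.464
```

```bash
python3 - <<'E'
from h import *
state(); c=ctrl.camera("wrist"); save(c,"w15"); wtin(c,0.052)
mv([0.449,0.208,0.15])
E
```

```text
t 30.35 pos [ 0.5765 -0.0214  0.1697] xax [-0.995 -0.095 -0.005] z [ 0.006 -0.001 -1.   ] F [ 0.4 -0.3  0.4] op 0.464 q [-0.24  0.24  1.66 -0.    1.23 -1.91]
ring 286.2 202.3 ax [71.4 74.8] -> [ 0.5738 -0.0206  0.052 ]
ring 285.5 290.4 ax [59.5 68.4] -> [ 0.6544 -0.0134  0.052 ]
ring 380.6 294.8 ax [60.1 68.4] -> [0.6508 0.0704 0.052 ]
tool shift [0.1041 0.2401 0.0173]
```

View pics/w15.png

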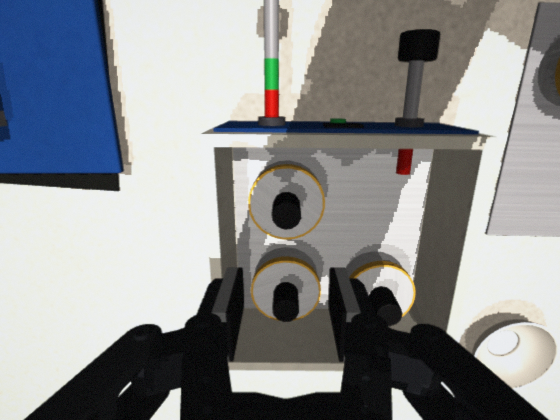

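Three tins now stand at (286,202), (286,290) and (381,295). Next is the fourth.

Call:
{"op": "apply_moves", "data": {"plan": [{"translation": [0.0149,0.0343,0],"angular": [0,0,0],"hand": 0.05},{"translation": [0.0149,0.0343,0],"angular": [0,0,0],"hand": 0.05},{"translation": [0.0149,0.0343,0],"angular": [0,0,0],"hand": 0.05},{"translation": [0.0149,0.0343,0],"angular": [0,0,0],"hand": 0.05},{"translation": [0.0149,0.0343,0],"angular": [0,0,0],"hand": 0.05},{"translation": [0.0149,0.0343,0],"angular": [0,0,0],"hand": 0.05},{"translation": [0.0149,0.0343,0],"angular": [0,0,0],"hand": 0.05},{"translation": [0,0,0.02],"angular": [0,0,0],"hand": 0.05},{"translation": [0,0,0],"angular": [0,0,0],"hand": 0.05},{"translation": [0,0,0],"angular": [0,0,0],"hand": 0.05}]}}

```text
time_s: 31.65
eef_pos: [0.4481, 0.2078, 0.1461]
eef_rot: [-0.0, -0.047, 0.999, -0.0]
wrist_force: [0.3, -0.1, 0.0]
opening: 0.583
```

```bash
python3 - <<'E'
from h import *
state(); c=ctrl.camera("wrist"); save(c,"w16"); wtin(c)
mv([0.449,0.208,0.04])
E
```

```text
t 31.65 pos [0.4481 0.2078 0.1461] xax [-0.996 -0.095  0.001] z [-0.001 -0.    -1.   ] F [ 0.3 -0.1  0. ] op 0.583 q [ 0.19  0.1   1.89 -0.    1.16 -1.47]
ring 284.8 208.9 ax [72.  76.2] -> [0.4483 0.208  0.034 ]
ring 546.3 311.2 ax [41.2 50.3] -> [0.521  0.4466 0.034 ]
ring 4.3 333.6 ax [51.9 68.9] -> [ 0.5911 -0.034   0.034 ]
ring 22.4 398.7 ax [36.2 59.6] -> [ 0.6684 -0.0299  0.034 ]
tool shift [-0.0006  0.0002  0.1065]
```

View pics/w16.png

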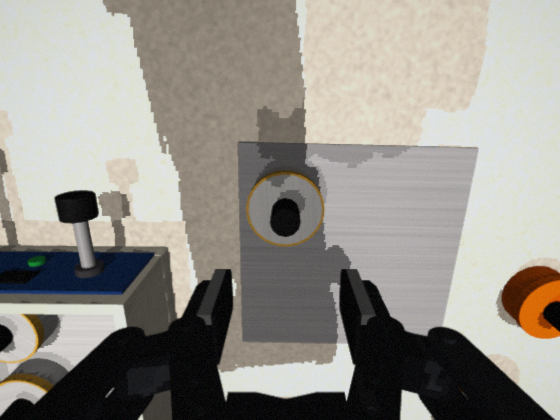

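Call:
{"op": "apply_moves", "data": {"plan": [{"translation": [-0.0005,0,0.03],"angular": [0,0,0],"hand": 0.05},{"translation": [0,0,0.03],"angular": [0,0,0],"hand": 0.05},{"translation": [0,0,0.025],"angular": [0,0,0],"hand": 0.05},{"translation": [0,0,0.015],"angular": [0,0,0],"hand": 0.05},{"translation": [0,0,0.008],"angular": [0,0,0],"hand": 0.05},{"translation": [0,0,0],"angular": [0,0,0],"hand": 0.0},{"translation": [0,0,0],"angular": [0,0,0],"hand": 0.0},{"translation": [0,0,0],"angular": [0,0,0],"hand": 0.0},{"translation": [0,0,0],"angular": [0,0,0],"hand": 0.0},{"translation": [0,0,0],"angular": [0,0,0],"hand": 0.0}]}}

```text
time_s: 32.95
eef_pos: [0.4494, 0.2082, 0.0391]
eef_rot: [0.001, -0.048, 0.999, 0.0]
wrist_force: [-0.3, -2.4, 6.1]
opening: 0.234
```

```bash
python3 - <<'E'
from h import *
state(); mv([0.5879,.0526,0.156])
E
```

```text
t 32.95 pos [0.4494 0.2082 0.0391] xax [-0.995 -0.095 -0.002] z [ 0.002  0.    -1.   ] F [-0.3 -2.4  6.1] op 0.234 q [ 0.19  0.28  1.94 -0.    0.93 -1.47]
tool shift [-0.1232 -0.1681 -0.1167]
```

Call:
{"op": "apply_moves", "data": {"plan": [{"translation": [0,0,-0.01],"angular": [0,0,0],"hand": 0.0},{"translation": [0,0,-0.03],"angular": [0,0,0],"hand": 0.0},{"translation": [0,0,-0.04],"angular": [0,0,0],"hand": 0.0},{"translation": [0,0,-0.04],"angular": [0,0,0],"hand": 0.0},{"translation": [-0.013,-0.018,0],"angular": [0,0,0],"hand": 0.0},{"translation": [-0.022,-0.03,0],"angular": [0,0,0],"hand": 0.0},{"translation": [-0.022,-0.03,0],"angular": [0,0,0],"hand": 0.0},{"translation": [-0.022,-0.03,0],"angular": [0,0,0],"hand": 0.0},{"translation": [-0.022,-0.03,0],"angular": [0,0,0],"hand": 0.0},{"translation": [-0.022,-0.03,0],"angular": [0,0,0],"hand": 0.0}]}}

```text
time_s: 34.2
eef_pos: [0.5871, 0.0518, 0.1581]
eef_rot: [-0.001, -0.048, 0.999, 0.0]
wrist_force: [-0.5, 0.3, -2.0]
opening: 0.232
```

Call:
{"op": "apply_moves", "data": {"plan": [{"translation": [0,0,0],"angular": [0,0,0],"hand": 0.0},{"translation": [0,0,0],"angular": [0,0,0],"hand": 0.0}]}}

```text
time_s: 34.45
eef_pos: [0.5861, 0.053, 0.1578]
eef_rot: [-0.001, -0.047, 0.999, 0.0]
wrist_force: [-0.3, 0.7, -1.7]
opening: 0.235
```

```bash
python3 - <<'E'
from h import *
state(); c=ctrl.camera("wrist"); save(c,"w17")
mv([0.5879,.0526,0.0571])
E
```

```text
t 34.45 pos [0.5861 0.053  0.1578] xax [-0.995 -0.095  0.002] z [-0.002  0.001 -1.   ] F [-0.3  0.7 -1.7] op 0.235 q [-0.11  0.29  1.64  0.    1.22 -1.78]
tool shift [-0.002  -0.001   0.1008]
```

View pics/w17.png

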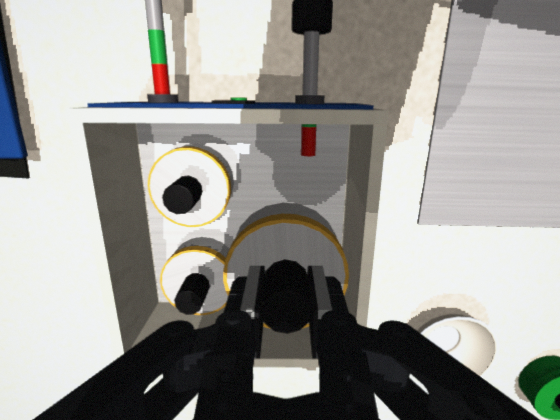

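Call:
{"op": "apply_moves", "data": {"plan": [{"translation": [0,0,0.02],"angular": [0,0,0],"hand": 0.0},{"translation": [0,-0.0005,0.02],"angular": [0,0,0],"hand": 0.0},{"translation": [0,0,0.02],"angular": [0,0,0],"hand": 0.0},{"translation": [0,0,0.015],"angular": [0,0,0],"hand": 0.0},{"translation": [0,0,0],"angular": [0,0,0],"hand": 0.0}]}}

```text
time_s: 35.12
eef_pos: [0.5858, 0.0525, 0.0817]
eef_rot: [-0.002, -0.048, 0.999, 0.0]
wrist_force: [-0.4, -0.0, -1.3]
opening: 0.234
```

```bash
python3 - <<'E'
from h import *
state(); c=ctrl.camera("wrist"); save(c,"w18")
mv([0.5879,.0526,0.0571])
E
```

```text
t 35.12 pos [0.5858 0.0525 0.0817] xax [-0.995 -0.095  0.003] z [-0.003  0.    -1.   ] F [-0.4 -0.  -1.3] op 0.234 q [-0.11  0.38  1.68  0.    1.08 -1.78]
tool shift [-0.0012  0.0001  0.0257]
```

View pics/w18.png

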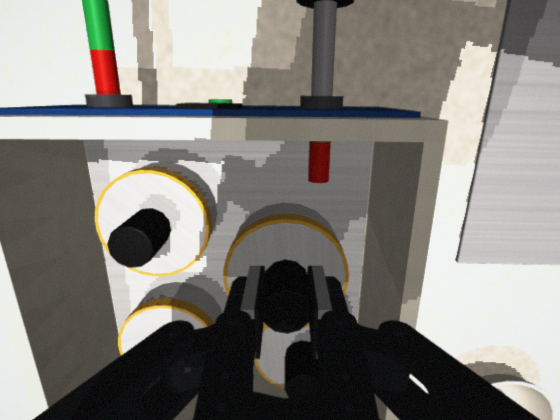

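The tin is clear of the rod tip (318,180) and of the neighbouring tins, so I keep lowering.

Call:
{"op": "apply_moves", "data": {"plan": [{"translation": [-0.001,0,0.01],"angular": [0,0,0],"hand": 0.0},{"translation": [0,0,0.008],"angular": [0,0,0],"hand": 0.0},{"translation": [0,0,0.005],"angular": [0,0,0],"hand": 0.0},{"translation": [0,0,0.001],"angular": [0,0,0],"hand": 0.0},{"translation": [0,0,0],"angular": [0,0,0],"hand": 0.0}]}}

```text
time_s: 35.8
eef_pos: [0.5882, 0.0522, 0.0593]
eef_rot: [0.0, -0.048, 0.999, 0.0]
wrist_force: [0.9, -0.4, -2.2]
opening: 0.235
```

Call:
{"op": "apply_moves", "data": {"plan": [{"translation": [0,0,0.002],"angular": [0,0,0],"hand": 0.0},{"translation": [0,0,0.0005],"angular": [0,0,0],"hand": 0.0},{"translation": [0,0,0],"angular": [0,0,0],"hand": 0.04},{"translation": [0,0,0],"angular": [0,0,0],"hand": 0.04},{"translation": [0,0,0],"angular": [0,0,0],"hand": 0.04},{"translation": [0,0,-0.02],"angular": [0,0,0],"hand": 0.04},{"translation": [0,0,-0.03],"angular": [0,0,0],"hand": 0.04},{"translation": [0,0,-0.04],"angular": [0,0,0],"hand": 0.04},{"translation": [0,0,-0.04],"angular": [0,0,0],"hand": 0.04},{"translation": [0,0,0],"angular": [0,0,0],"hand": 0.04}]}}

```text
time_s: 37.05
eef_pos: [0.5911, 0.052, 0.1928]
eef_rot: [0.005, -0.048, 0.999, -0.001]
wrist_force: [-1.0, 0.5, -0.3]
opening: 0.473
```

```bash
python3 - <<'E'
from h import *
state(); c=ctrl.camera("wrist"); save(c,"w19"); wtin(c,0.052)
t=ctrl.camera("top"); save(t,"t19",(140,130,430,310),2.7); H=hsv(t)
mv([0.4845,-0.2698,0.2])
E
```

```text
t 37.05 pos [0.5911 0.052  0.1928] xax [-0.995 -0.095 -0.009] z [ 0.01  -0.001 -1.   ] F [-1.   0.5 -0.3] op 0.473 q [-0.11  0.25  1.6   0.    1.28 -1.78]
ring 201.3 168.9 ax [68.6 73.4] -> [ 0.5737 -0.0203  0.052 ]
ring 286.4 192.4 ax [67.  69.4] -> [0.5873 0.0528 0.052 ]
ring 206.8 260.5 ax [67.2 71.5] -> [ 0.6595 -0.0141  0.052 ]
ring 298.1 259.8 ax [58.3 65.1] -> [0.6506 0.0698 0.052 ]
ring 215.1 247.2 ax [73. 83.] -> [ 0.6452 -0.0068  0.052 ]
tool shift [ 0.1341 -0.3106 -0.0119]
```

View pics/w19.png

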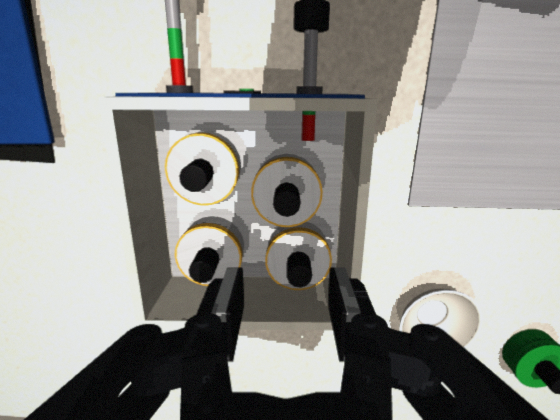

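View pics/t19.png

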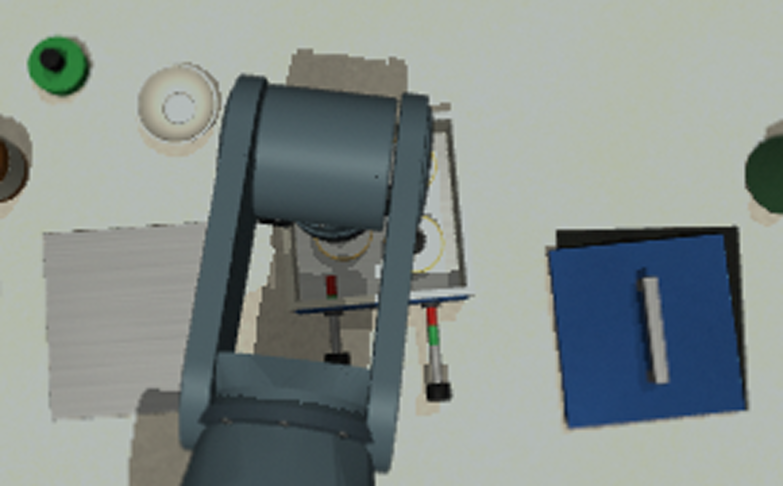

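All four tins stand upright in the chamber and the lid rests on the mat, so I go to the lid.

Call:
{"op": "apply_moves", "data": {"plan": [{"translation": [0.0134,-0.0311,0],"angular": [0,0,0],"hand": 0.06},{"translation": [0.0134,-0.0311,0],"angular": [0,0,0],"hand": 0.06},{"translation": [0.0134,-0.0311,0],"angular": [0,0,0],"hand": 0.06},{"translation": [0.0134,-0.0311,0],"angular": [0,0,0],"hand": 0.06},{"translation": [0.0134,-0.0311,0],"angular": [0,0,0],"hand": 0.06},{"translation": [0.0134,-0.0311,0],"angular": [0,0,0],"hand": 0.06},{"translation": [0.0134,-0.0311,0],"angular": [0,0,0],"hand": 0.06},{"translation": [0.0134,-0.0311,0],"angular": [0,0,0],"hand": 0.06},{"translation": [0.0134,-0.0311,0],"angular": [0,0,0],"hand": 0.06},{"translation": [0.0134,-0.0311,0],"angular": [0,0,0],"hand": 0.06}]}}

```text
time_s: 38.4
eef_pos: [0.483, -0.2705, 0.1855]
eef_rot: [-0.001, -0.048, 0.999, 0.001]
wrist_force: [0.2, 0.2, 0.2]
opening: 0.7
```

Call:
{"op": "apply_moves", "data": {"plan": [{"translation": [0,0,0.01],"angular": [0,0,0],"hand": 0.06},{"translation": [0,0,0],"angular": [0,0,0],"hand": 0.06}]}}

```text
time_s: 38.65
eef_pos: [0.4831, -0.2688, 0.1747]
eef_rot: [-0.001, -0.047, 0.999, 0.002]
wrist_force: [0.5, -0.3, -0.1]
opening: 0.701
```

```bash
python3 - <<'E'
from h import *
state(); c=ctrl.camera("wrist"); save(c,"w20"); 
H=hsv(c)
b=((H[...,0]>100)&(H[...,0]<125)&(H[...,1]>120)).astype(np.uint8)
m=((H[...,1]<70)&(H[...,2]>70)).astype(np.uint8)
for ce,s,bb in blobs(m,(180,100,390,420),400,20000): 
    r=cv2.minAreaRect(cv2.findContours(bb.astype(np.uint8),0,1)[0][0]); P=plane(c,cv2.boxPoints(r),0.061)
    print(ce,s,P.round(4).tolist(),P.mean(0).round(4))
t=ctrl.camera("top"); save(t,"t20",(140,130,430,310),2.7)
mv([0.4845,-0.2698,0.038])
E
```

```text
t 38.65 pos [ 0.4831 -0.2688  0.1747] xax [-0.996 -0.095  0.003] z [-0.003  0.003 -1.   ] F [ 0.5 -0.3 -0.1] op 0.701 q [-0.72  0.19  1.71  0.    1.24 -2.39]
[283.70954003 203.28705281] [ 275  137   18  135 2348] [[0.4288, -0.2807, 0.061], [0.4276, -0.2682, 0.061], [0.538, -0.2569, 0.061], [0.5393, -0.2712, 0.061]] [ 0.4834 -0.2692  0.061 ]
[386.1969697  250.79734848] [380 187  10 102 528] [[0.459, -0.1965, 0.061], [0.4583, -0.1895, 0.061], [0.5466, -0.1722, 0.061], [0.5473, -0.1799, 0.061]] [ 0.5028 -0.1845  0.061 ]
[197.13333333 297.6991453 ] [183 272  30  56 585] [[0.5999, -0.3511, 0.061], [0.5421, -0.3349, 0.061], [0.5454, -0.3235, 0.061], [0.6037, -0.339, 0.061]] [ 0.5728 -0.3371  0.061 ]
[284.97496015 345.51766738] [  205   288   162   116 15056] [[0.5613, -0.3296, 0.061], [0.5484, -0.1919, 0.061], [0.6768, -0.1694, 0.061], [0.6913, -0.3273, 0.061]] [ 0.6194 -0.2546  0.061 ]
tool shift [-0.0005 -0.0012  0.138 ]
```

View pics/w20.png

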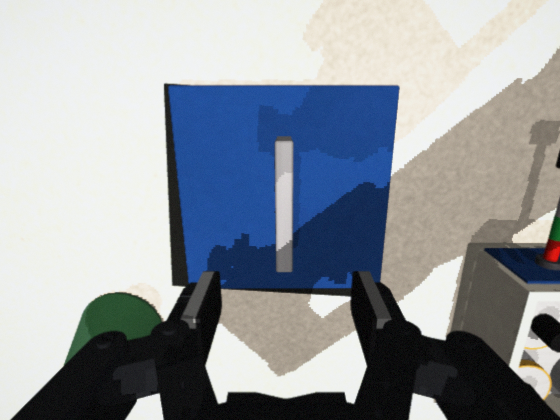

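Call:
{"op": "apply_moves", "data": {"plan": [{"translation": [0,-0.0005,0.03],"angular": [0,0,0],"hand": 0.06},{"translation": [0,0,0.04],"angular": [0,0,0],"hand": 0.06},{"translation": [0,0,0.04],"angular": [0,0,0],"hand": 0.06},{"translation": [0,0,0.02],"angular": [0,0,0],"hand": 0.06},{"translation": [0,0,0.007],"angular": [0,0,0],"hand": 0.06},{"translation": [0,0,0],"angular": [0,0,0],"hand": 0.06}]}}

```text
time_s: 39.5
eef_pos: [0.4847, -0.2702, 0.04]
eef_rot: [0.0, -0.048, 0.999, -0.0]
wrist_force: [-0.4, -0.3, 0.4]
opening: 0.702
```

Call:
{"op": "apply_moves", "data": {"plan": [{"translation": [0,0,0],"angular": [0,0,0],"hand": 0.0},{"translation": [0,0,0],"angular": [0,0,0],"hand": 0.0},{"translation": [0,0,0],"angular": [0,0,0],"hand": 0.0},{"translation": [0,0,0],"angular": [0,0,0],"hand": 0.0},{"translation": [0,0,0],"angular": [0,0,0],"hand": 0.0},{"translation": [0,0,0],"angular": [0,0,0],"hand": 0.0}]}}

```text
time_s: 40.25
eef_pos: [0.4849, -0.2711, 0.0408]
eef_rot: [0.001, -0.048, 0.999, -0.0]
wrist_force: [-0.1, 1.7, 6.2]
opening: 0.148
```

```bash
python3 - <<'E'
from h import *
state(); c=ctrl.camera("wrist"); save(c,"w21")
E
```

```text
t 40.25 pos [ 0.4849 -0.2711  0.0408] xax [-0.995 -0.095 -0.001] z [ 0.001 -0.001 -1.   ] F [-0.1  1.7  6.2] op 0.148 q [-0.72  0.39  1.78  0.    0.97 -2.39]
```

View pics/w21.png

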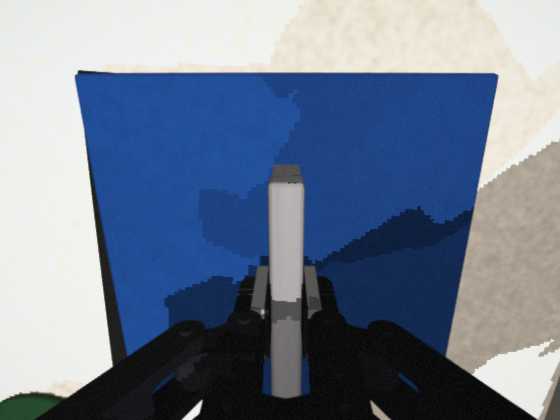

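Call:
{"op": "apply_moves", "data": {"plan": [{"translation": [0,0,-0.005],"angular": [0,0,0],"hand": 0.0},{"translation": [0,0,-0.02],"angular": [0,0,0],"hand": 0.0},{"translation": [0,0,-0.03],"angular": [0,0,0],"hand": 0.0},{"translation": [0,0,-0.03],"angular": [0,0,0],"hand": 0.0},{"translation": [0,0,-0.03],"angular": [0,0,0],"hand": 0.0},{"translation": [0,0,-0.02],"angular": [0,0,0],"hand": 0.0},{"translation": [0,0,0],"angular": [0,0,0],"hand": 0.0}]}}

```text
time_s: 41.18
eef_pos: [0.4848, -0.2711, 0.1759]
eef_rot: [0.001, -0.048, 0.999, -0.001]
wrist_force: [0.4, -0.1, -4.8]
opening: 0.152
```

Call:
{"op": "apply_moves", "data": {"plan": [{"translation": [-0.008,0.015,0],"angular": [0,0,0],"hand": 0.0},{"translation": [-0.016,0.03,0],"angular": [0,0,0],"hand": 0.0},{"translation": [-0.018,0.034,0],"angular": [0,0,0],"hand": 0.0},{"translation": [-0.018,0.034,0],"angular": [0,0,0],"hand": 0.0},{"translation": [-0.018,0.034,0],"angular": [0,0,0],"hand": 0.0},{"translation": [-0.018,0.034,0],"angular": [0,0,0],"hand": 0.0},{"translation": [-0.018,0.034,0],"angular": [0,0,0],"hand": 0.0},{"translation": [-0.018,0.034,0],"angular": [0,0,0],"hand": 0.0},{"translation": [-0.0165,0.0298,0],"angular": [0,0,0],"hand": 0.0},{"translation": [0,0,0],"angular": [0,0,0],"hand": 0.0}]}}

```text
time_s: 42.42
eef_pos: [0.6048, 0.0246, 0.1727]
eef_rot: [-0.002, -0.049, 0.999, 0.001]
wrist_force: [-0.1, -1.2, -5.4]
opening: 0.147
```

Call:
{"op": "apply_moves", "data": {"plan": [{"translation": [0,0,0],"angular": [0,0,0],"hand": 0.0},{"translation": [0,0,0],"angular": [0,0,0],"hand": 0.0}]}}

```text
time_s: 42.68
eef_pos: [0.605, 0.0205, 0.1741]
eef_rot: [-0.001, -0.047, 0.999, 0.0]
wrist_force: [-0.6, 0.7, -4.9]
opening: 0.148
```

```bash
python3 - <<'E'
from h import *
state(); c=ctrl.camera("wrist"); save(c,"w22"); s=ctrl.camera("side"); save(s,"s22",(180,150,400,320),3.3)
mv([0.6063,0.0205,0.1228])
E
```

```text
t 42.67 pos [0.605  0.0205 0.1741] xax [-0.996 -0.094  0.001] z [-0.001  0.    -1.   ] F [-0.6  0.7 -4.9] op 0.148 q [-0.16  0.3   1.58 -0.    1.26 -1.83]
tool shift [-0.001   0.0002  0.0518]
```

View pics/w22.png

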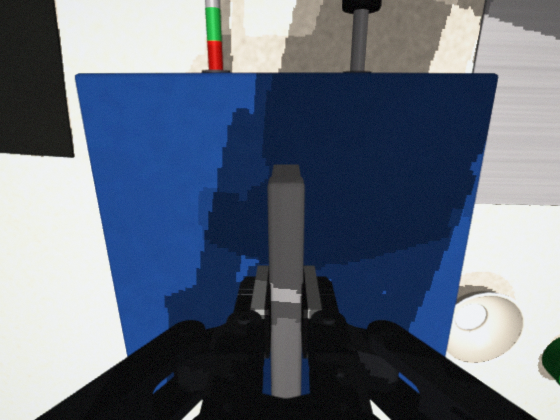

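View pics/s22.png

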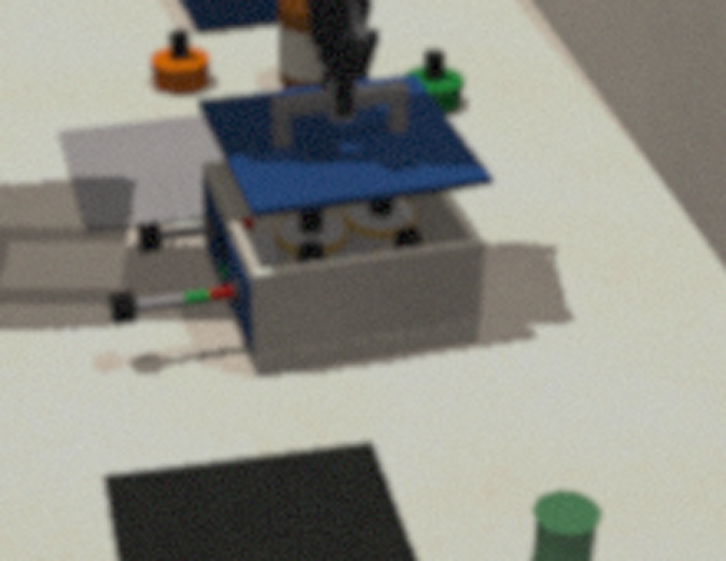

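The lid is held level over the chamber, with the same handle-in-jaw pose as at pick-up. Lowering now.

Call:
{"op": "apply_moves", "data": {"plan": [{"translation": [-0.001,0,0.015],"angular": [0,0,0],"hand": 0.0},{"translation": [0,0,0.015],"angular": [0,0,0],"hand": 0.0},{"translation": [0,0,0.007],"angular": [0,0,0],"hand": 0.0},{"translation": [0,0,0.004],"angular": [0,0,0],"hand": 0.0},{"translation": [0,0,0.003],"angular": [0,0,0],"hand": 0.0},{"translation": [0,0,0.003],"angular": [0,0,0],"hand": 0.0},{"translation": [0,0,0],"angular": [0,0,0],"hand": 0.0}]}}

```text
time_s: 43.65
eef_pos: [0.6066, 0.0211, 0.1278]
eef_rot: [-0.0, -0.048, 0.999, -0.0]
wrist_force: [0.5, -0.1, -4.5]
opening: 0.145
```

Call:
{"op": "apply_moves", "data": {"plan": [{"translation": [0,0,0.002],"angular": [0,0,0],"hand": 0.0},{"translation": [0,0,0],"angular": [0,0,0],"hand": 0.0}]}}

```text
time_s: 43.9
eef_pos: [0.6066, 0.0211, 0.1257]
eef_rot: [-0.0, -0.048, 0.999, 0.0]
wrist_force: [-1.1, -0.9, -4.1]
opening: 0.15
```

Call:
{"op": "apply_moves", "data": {"plan": [{"translation": [0,0,0.002],"angular": [0,0,0],"hand": 0.0},{"translation": [0,0,0],"angular": [0,0,0],"hand": 0.0}]}}

```text
time_s: 44.15
eef_pos: [0.6065, 0.0211, 0.1236]
eef_rot: [-0.0, -0.048, 0.999, 0.0]
wrist_force: [-0.3, 0.5, -4.0]
opening: 0.147
```

Call:
{"op": "apply_moves", "data": {"plan": [{"translation": [0,0,0.0015],"angular": [0,0,0],"hand": 0.0},{"translation": [0,0,0],"angular": [0,0,0],"hand": 0.0}]}}

```text
time_s: 44.4
eef_pos: [0.6068, 0.0211, 0.1229]
eef_rot: [0.0, -0.048, 0.999, -0.0]
wrist_force: [-3.0, 0.4, 1.2]
opening: 0.146
```

```bash
python3 - <<'E'
from h import *
state(); s=ctrl.camera("side"); save(s,"s23",(180,150,400,320),3.3)
E
```

```text
t 44.4 pos [0.6068 0.0211 0.1229] xax [-0.995 -0.095 -0.   ] z [ 0. -0. -1.] F [-3.   0.4  1.2] op 0.146 q [-0.16  0.36  1.61 -0.    1.17 -1.83]
```

View pics/s23.png

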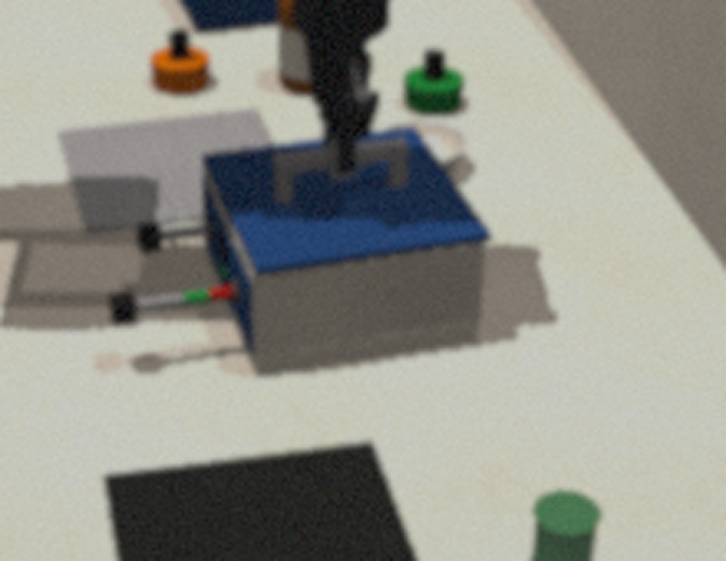

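The lid is seated flat on the rim, and the contact height of 0.1229 matches the predicted 0.1228. I release it and go to the left vent knob.

Call:
{"op": "apply_moves", "data": {"plan": [{"translation": [0,0,0],"angular": [0,0,0],"hand": 0.05},{"translation": [0,0,0],"angular": [0,0,0],"hand": 0.05},{"translation": [0,0,0],"angular": [0,0,0],"hand": 0.05},{"translation": [0,0,0],"angular": [0,0,0],"hand": 0.05},{"translation": [0,0,-0.02],"angular": [0,0,0],"hand": 0.05},{"translation": [0,0,-0.03],"angular": [0,0,0],"hand": 0.05},{"translation": [0,0,-0.02],"angular": [0,0,0],"hand": 0.05},{"translation": [0.0372,0.0132,0],"angular": [0,0,0],"hand": 0.05},{"translation": [0.0372,0.0132,0],"angular": [0,0,0],"hand": 0.05},{"translation": [0.0372,0.0132,0],"angular": [0,0,0],"hand": 0.05}]}}

```text
time_s: 45.7
eef_pos: [0.4909, 0.0501, 0.1932]
eef_rot: [0.001, -0.048, 0.999, -0.0]
wrist_force: [0.1, 0.1, 1.1]
opening: 0.585
```

Call:
{"op": "apply_moves", "data": {"plan": [{"translation": [0.0372,0.0132,0],"angular": [0,0,0],"hand": 0.05},{"translation": [0,0,0.03],"angular": [0,0,0],"hand": 0.05},{"translation": [0,0,0.02],"angular": [0,0,0],"hand": 0.05},{"translation": [0,0,0],"angular": [0,0,0],"hand": 0.05},{"translation": [0,0,0],"angular": [0,0,0],"hand": 0.05}]}}

```text
time_s: 46.32
eef_pos: [0.4543, 0.0594, 0.1435]
eef_rot: [0.001, -0.048, 0.999, -0.0]
wrist_force: [-0.1, -0.5, 0.9]
opening: 0.587
```

```bash
python3 - <<'E'
from h import *
state(); c=ctrl.camera("wrist"); save(c,"w24")
mv([0.4537,0.0595,0.036])
print(proj(c,[[0.4537,0.0595,0.055],[0.4229,-.0437,.055]]))
E
```

```text
t 46.33 pos [0.4543 0.0594 0.1435] xax [-0.995 -0.095 -0.002] z [ 0.002 -0.    -1.   ] F [-0.1 -0.5  0.9] op 0.587 q [-0.13  0.02  1.98  0.    1.15 -1.8 ]
tool shift [0.0009 0.0002 0.1076]
[[284.6914487  217.92182773]
 [138.25943501 162.02571476]]
```

View pics/w24.png

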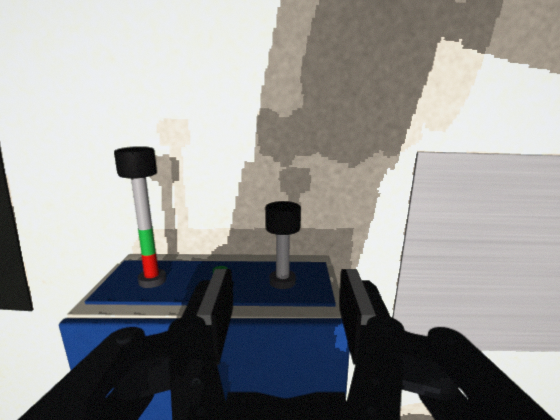

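Both knobs appear where predicted: left at (283,217), right at (135,162). I descend and grip the left one.

Call:
{"op": "apply_moves", "data": {"plan": [{"translation": [0.0005,-0.0005,0.03],"angular": [0,0,0],"hand": 0.05},{"translation": [0,0,0.03],"angular": [0,0,0],"hand": 0.05},{"translation": [0,0,0.03],"angular": [0,0,0],"hand": 0.05},{"translation": [0,0,0.017],"angular": [0,0,0],"hand": 0.05},{"translation": [0,0,0],"angular": [0,0,0],"hand": 0.05},{"translation": [0,0,0],"angular": [0,0,0],"hand": 0.0},{"translation": [0,0,0],"angular": [0,0,0],"hand": 0.0},{"translation": [0,0,0],"angular": [0,0,0],"hand": 0.0},{"translation": [0,0,0],"angular": [0,0,0],"hand": 0.0},{"translation": [0,0,0],"angular": [0,0,0],"hand": 0.0}]}}

```text
time_s: 47.62
eef_pos: [0.4546, 0.0573, 0.037]
eef_rot: [0.001, -0.048, 0.999, -0.002]
wrist_force: [-1.1, -8.0, 2.1]
opening: 0.286
```

```bash
python3 - <<'E'
from h import *
state(); c=ctrl.camera("wrist"); save(c,"w25")
E
```

```text
t 47.62 pos [0.4546 0.0573 0.037 ] xax [-0.995 -0.096 -0.003] z [ 0.003 -0.003 -1.   ] F [-1.1 -8.   2.1] op 0.286 q [-0.13  0.21  2.03 -0.    0.9  -1.8 ]
```

View pics/w25.png

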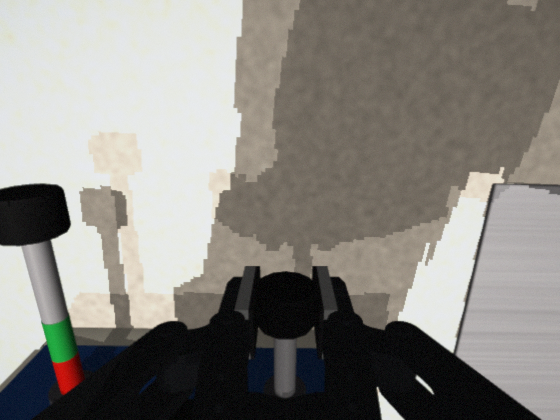

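The knob is gripped with its shaft centred. I shift 1 mm right to relieve the 8 N side force, then pull 20 mm.

Call:
{"op": "apply_moves", "data": {"plan": [{"translation": [0,-0.0015,0],"angular": [0,0,0],"hand": 0.0},{"translation": [0.004,0,0],"angular": [0,0,0],"hand": 0.0},{"translation": [0.004,0,0],"angular": [0,0,0],"hand": 0.0},{"translation": [0.004,0,0],"angular": [0,0,0],"hand": 0.0},{"translation": [0.004,0,0],"angular": [0,0,0],"hand": 0.0},{"translation": [0.004,0,0],"angular": [0,0,0],"hand": 0.0},{"translation": [0,0,0],"angular": [0,0,0],"hand": 0.0},{"translation": [0,0,0],"angular": [0,0,0],"hand": 0.0}]}}

```text
time_s: 48.68
eef_pos: [0.4346, 0.0554, 0.0368]
eef_rot: [0.001, -0.048, 0.999, -0.0]
wrist_force: [-1.3, -1.0, 11.6]
opening: 0.285
```

```bash
python3 - <<'E'
from h import *
state(); c=ctrl.camera("wrist"); save(c,"w26")
E
```

```text
t 48.67 pos [0.4346 0.0554 0.0368] xax [-0.995 -0.095 -0.003] z [ 0.003 -0.001 -1.   ] F [-1.3 -1.  11.6] op 0.285 q [-0.15  0.17  2.08 -0.    0.89 -1.81]
```

View pics/w26.png

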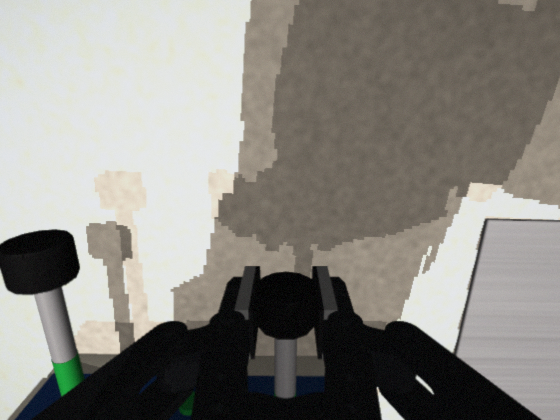

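Call:
{"op": "apply_moves", "data": {"plan": [{"translation": [0,0,0],"angular": [0,0,0],"hand": 0.05},{"translation": [0,0,0],"angular": [0,0,0],"hand": 0.05},{"translation": [0,0,0],"angular": [0,0,0],"hand": 0.05},{"translation": [0,0,0],"angular": [0,0,0],"hand": 0.05},{"translation": [0,0,-0.03],"angular": [0,0,0],"hand": 0.05},{"translation": [0,0,-0.04],"angular": [0,0,0],"hand": 0.05},{"translation": [0,0,-0.04],"angular": [0,0,0],"hand": 0.05},{"translation": [0,0,0],"angular": [0,0,0],"hand": 0.05}]}}

```text
time_s: 49.72
eef_pos: [0.4357, 0.0553, 0.1484]
eef_rot: [0.003, -0.048, 0.999, -0.001]
wrist_force: [-0.1, -0.2, -0.2]
opening: 0.584
```

```bash
python3 - <<'E'
from h import *
state(); c=ctrl.camera("wrist"); save(c,"w27")
dark=(c["img"].max(2)<60).astype(np.uint8)
for ce,s,b in blobs(dark,(80,100,330,262),200,5000): print(ce,s,plane(c,ce,0.057).round(4))
mv([0.4229,-.0450,0.12])
E
```

```text
t 49.73 pos [0.4357 0.0553 0.1484] xax [-0.995 -0.095 -0.007] z [ 0.007 -0.001 -1.   ] F [-0.1 -0.2 -0.2] op 0.584 q [-0.15 -0.04  2.02  0.    1.15 -1.81]
[145.45258216 186.29107981] [ 126  171   40   32 1065] [[ 0.4225 -0.0448  0.057 ]]
[286.37079731 213.46685879] [ 269  197   35   34 1041] [[0.4331 0.0563 0.057 ]]
tool shift [ 0.0209 -0.0989  0.0264]
```

View pics/w27.png

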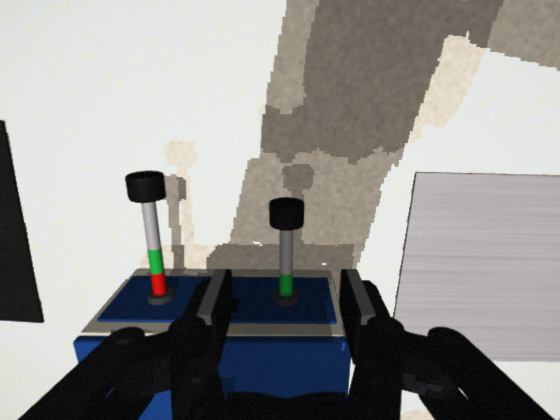

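The left vent shows green and no red, so it is at the middle click. Now the right knob at (145,186).

Call:
{"op": "apply_moves", "data": {"plan": [{"translation": [0.007,-0.033,0],"angular": [0,0,0],"hand": 0.05},{"translation": [0.007,-0.033,0],"angular": [0,0,0],"hand": 0.05},{"translation": [0.007,-0.033,0],"angular": [0,0,0],"hand": 0.05},{"translation": [0,0,0.03],"angular": [0,0,0],"hand": 0.05},{"translation": [0,0,0],"angular": [0,0,0],"hand": 0.05},{"translation": [0,0,0],"angular": [0,0,0],"hand": 0.05}]}}

```text
time_s: 50.52
eef_pos: [0.4214, -0.0445, 0.115]
eef_rot: [-0.001, -0.048, 0.999, 0.0]
wrist_force: [0.8, -0.7, 1.1]
opening: 0.588
```

```bash
python3 - <<'E'
from h import *
state(); c=ctrl.camera("wrist"); save(c,"w28")
dark=(c["img"].max(2)<60).astype(np.uint8)
for ce,s,b in blobs(dark,(240,150,330,265),200,5000): print(ce,s,plane(c,ce,0.057).round(4))
mv([0.4229,-.0450,0.036])
E
```

```text
t 50.52 pos [ 0.4214 -0.0445  0.115 ] xax [-0.995 -0.095  0.001] z [-0.002  0.001 -1.   ] F [ 0.8 -0.7  1.1] op 0.588 q [-0.39 -0.01  2.07  0.    1.08 -2.05]
[283.18539728 236.76020043] [ 264  218   40   39 1397] [[ 0.4223 -0.0451  0.057 ]]
tool shift [-0.001  -0.0004  0.0795]
```

Call:
{"op": "apply_moves", "data": {"plan": [{"translation": [-0.0005,-0.0008,0.03],"angular": [0,0,0],"hand": 0.05},{"translation": [0,0,0.03],"angular": [0,0,0],"hand": 0.05},{"translation": [0,0,0.0185],"angular": [0,0,0],"hand": 0.05},{"translation": [0,0,0],"angular": [0,0,0],"hand": 0.05},{"translation": [0,0,0],"angular": [0,0,0],"hand": 0.0},{"translation": [0,0,0],"angular": [0,0,0],"hand": 0.0},{"translation": [0,0,0],"angular": [0,0,0],"hand": 0.0},{"translation": [0,0,0],"angular": [0,0,0],"hand": 0.0},{"translation": [0,0,0],"angular": [0,0,0],"hand": 0.0}]}}

```text
time_s: 51.7
eef_pos: [0.4235, -0.046, 0.0381]
eef_rot: [0.001, -0.048, 0.999, -0.0]
wrist_force: [-1.1, 1.8, 7.1]
opening: 0.279
```

Call:
{"op": "apply_moves", "data": {"plan": [{"translation": [-0.004,0,0],"angular": [0,0,0],"hand": 0.0},{"translation": [-0.004,0,0],"angular": [0,0,0],"hand": 0.0},{"translation": [-0.004,0,0],"angular": [0,0,0],"hand": 0.0},{"translation": [-0.004,0,0],"angular": [0,0,0],"hand": 0.0},{"translation": [-0.004,0,0],"angular": [0,0,0],"hand": 0.0},{"translation": [0,0,0],"angular": [0,0,0],"hand": 0.0},{"translation": [0,0,0],"angular": [0,0,0],"hand": 0.0}]}}

```text
time_s: 52.58
eef_pos: [0.4436, -0.0443, 0.0381]
eef_rot: [0.001, -0.048, 0.999, -0.001]
wrist_force: [0.3, 1.0, 11.2]
opening: 0.28
```

Call:
{"op": "apply_moves", "data": {"plan": [{"translation": [0,0,0],"angular": [0,0,0],"hand": 0.05},{"translation": [0,0,0],"angular": [0,0,0],"hand": 0.05},{"translation": [0,0,0],"angular": [0,0,0],"hand": 0.05},{"translation": [0,0,0],"angular": [0,0,0],"hand": 0.05},{"translation": [0,0,-0.03],"angular": [0,0,0],"hand": 0.05},{"translation": [0,0,-0.04],"angular": [0,0,0],"hand": 0.05},{"translation": [0,0,-0.04],"angular": [0,0,0],"hand": 0.05},{"translation": [0,0,0],"angular": [0,0,0],"hand": 0.05}]}}

```text
time_s: 53.58
eef_pos: [0.4446, -0.0447, 0.15]
eef_rot: [0.003, -0.048, 0.999, -0.001]
wrist_force: [0.1, -0.4, -0.5]
opening: 0.587
```

```bash
python3 - <<'E'
from h import *
state(); c=ctrl.camera("wrist"); save(c,"w29")
dark=(c["img"].max(2)<60).astype(np.uint8)
for ce,s,b in blobs(dark,(230,150,480,262),200,5000): print(ce,s,plane(c,ce,0.057).round(4))
E
```

```text
t 53.58 pos [ 0.4446 -0.0447  0.15  ] xax [-0.995 -0.095 -0.006] z [ 0.006 -0.002 -1.   ] F [ 0.1 -0.4 -0.5] op 0.587 q [-0.37 -0.02  2.   -0.    1.16 -2.03]
[287.14485514 213.01398601] [ 270  197   35   33 1001] [[ 0.4422 -0.0432  0.057 ]]
[422.99532273 213.67165575] [ 404  198   39   33 1069] [[0.433  0.0555 0.057 ]]
```

View pics/w29.png

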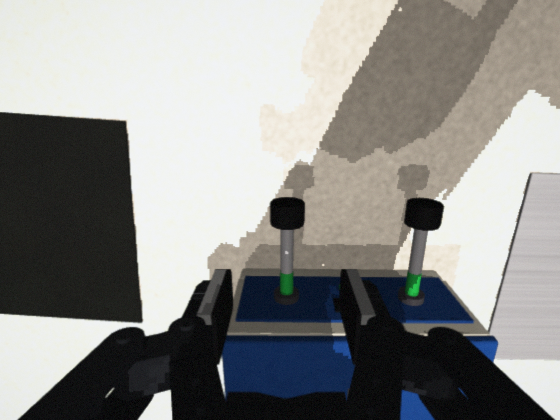

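Both rods show green and no red, with the knobs level at (287,213) and (423,214). I move the arm well clear and do the final check.

Call:
{"op": "apply_moves", "data": {"plan": [{"translation": [0,0,-0.05],"angular": [0,0,0],"hand": 0.05},{"translation": [0,-0.04,-0.03],"angular": [0,0,0],"hand": 0.05},{"translation": [0,-0.05,0],"angular": [0,0,0],"hand": 0.05},{"translation": [0,-0.05,0],"angular": [0,0,0],"hand": 0.05},{"translation": [0,-0.05,0],"angular": [0,0,0],"hand": 0.05},{"translation": [0,-0.05,0],"angular": [0,0,0],"hand": 0.05},{"translation": [0,-0.04,0],"angular": [0,0,0],"hand": 0.05},{"translation": [0,0,0],"angular": [0,0,0],"hand": 0.05},{"translation": [0,0,0],"angular": [0,0,0],"hand": 0.05}]}}

```text
time_s: 54.75
eef_pos: [0.4682, -0.3215, 0.2249]
eef_rot: [-0.001, -0.047, 0.999, 0.001]
wrist_force: [-0.6, 0.2, 0.5]
opening: 0.587
```

```bash
python3 - <<'E'
from h import *
state(); c=ctrl.camera("top"); save(c,"t30",(110,130,470,310),2.2); H=hsv(c)
blue=((H[...,0]>100)&(H[...,0]<125)&(H[...,1]>120)&(H[...,2]>60)).astype(np.uint8)
for ce,s,m in blobs(blue,(235,160,325,250),500):
    r=cv2.minAreaRect(cv2.findContours(m.astype(np.uint8),0,1)[0][0]); print(ce,s,r,plane(c,r[0],.103).round(4))
s=ctrl.camera("side"); save(s,"s30",(180,130,400,370),2.4)
E
```

```text
t 54.75 pos [ 0.4682 -0.3215  0.2249] xax [-0.995 -0.095  0.002] z [-0.002  0.003 -1.   ] F [-0.6  0.2  0.5] op 0.587 q [-0.81  0.17  1.63  0.    1.34 -2.48]
[277.44109472 206.91255078] [ 240  169   76   77 4677] ((277.745849609375, 207.20489501953125), (71.70430755615234, 70.25574493408203), 84.80557250976562) [[0.6041 0.0242 0.103 ]]
```

View pics/t30.png

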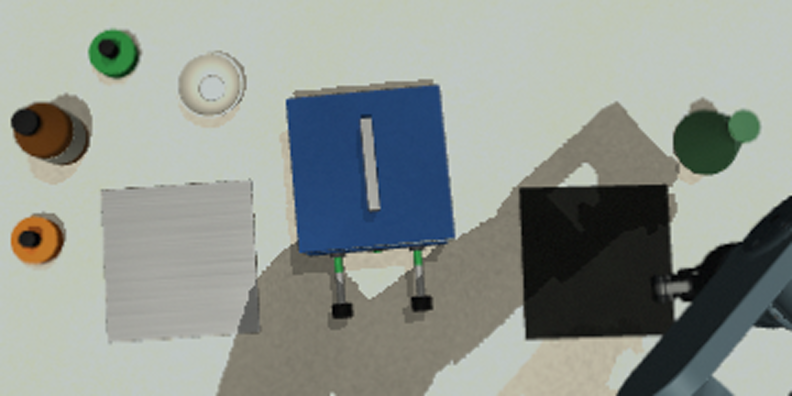

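View pics/s30.png

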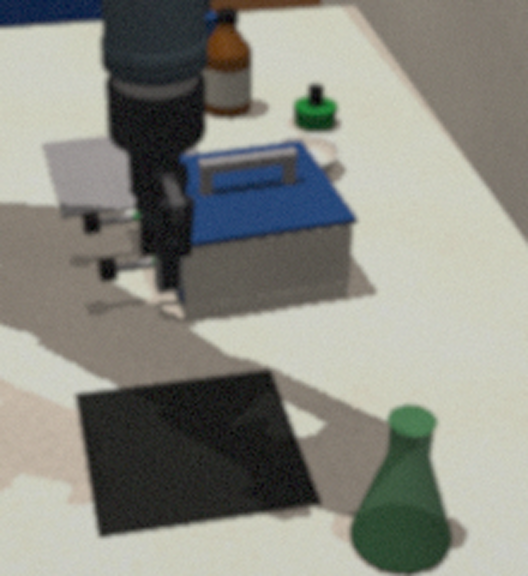

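The lid lies flat and square, centred to within about 2 mm of the mouth. Both vents are green, the tray is empty, and the flask, bottle and bowl are in place. I hand in.

```bash
python3 -c "
from bench import ctrl
print(ctrl.hand_in())"
```

```text
the job is handed in; nothing more can be done
None
```

The job is done and handed in at about 55 s of the 210 s allowed.

**What I did:** I laid the lid on the mat, stood all four tins upright in the chamber, put the lid back, and set both vents to the middle click. The left rod, which started fully in, stuck into the chamber. I set the front-left tin further back to clear it, so the vents could still be set last, as asked. One tin had been knocked about 3 cm on the tray, so I measured it again before gripping it.

**Last checks:**
- **Tins:** the wrist view before closing showed all four upright, clear of the walls and the rod tip. They were not visible after the lid went on.
- **Lid:** it touched down within 0.1 mm of the predicted height, looks flat in the side and top views, and is centred to within about 2 mm of the mouth.
- **Vents:** both rods show green and no red. The knobs moved about 20 mm each.
- **Everything else:** the tray is empty, and the flask, bottle and bowl look undisturbed in the top view. The gripper is open and clear, with about zero wrist force.

No check failed. The two small disagreements were:
- **Left vent knob:** it sat about 1.5 mm to the right of my estimate and gave an 8 N side force when gripped. I corrected that before pulling.
- **Lid handle:** its angle read about 1° more than the chamber's.

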